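# Load a test carrier with inspected power modules

### The job

Open the clamps of the white test carrier: pull its blue sprung knob fully out to its stop, hold it there for a moment and let it go back home. Then put every good power module, from the turntable and from the black tray, into the carrier, one to a pocket, each seated flat and square at its bottom. When all of them are seated, pull the knob out to its stop in the same way again to close the clamps. The failed module with the red heat sink must be taken off the turntable and end lying flat, right way up, in the red reject bin; leave the bottle, the tape roll and the screwdriver alone.

Things in the scene. Friction and masses are not known exactly. Their poses are not given: they have to be found in the camera images.
- module1: Power module 80 x 50 x 32 mm, good: a green base 80 (its x) x 50 (its y) x 8 mm thick carrying in its middle a bare aluminium heat sink block 44 (x) x 26 (y) mm, from 8 to 32 mm above the underside, and a low white connector (up to 15 mm) at each end. The same either way round. About 0.18 kg. Origin: centre of its underside; z up. Starts on the turntable. May be absent.
- module2: Power module 80 x 50 x 32 mm, good: a green base 80 (its x) x 50 (its y) x 8 mm thick carrying in its middle a bare aluminium heat sink block 44 (x) x 26 (y) mm, from 8 to 32 mm above the underside, and a low white connector (up to 15 mm) at each end. The same either way round. About 0.18 kg. Origin: centre of its underside; z up. Starts on the turntable. May be absent.
- module3: Power module 80 x 50 x 32 mm, good: a green base 80 (its x) x 50 (its y) x 8 mm thick carrying in its middle a bare aluminium heat sink block 44 (x) x 26 (y) mm, from 8 to 32 mm above the underside, and a low white connector (up to 15 mm) at each end. The same either way round. About 0.18 kg. Origin: centre of its underside; z up. Starts in the black tray. May be absent.
- module4: Power module 80 x 50 x 32 mm, good: a green base 80 (its x) x 50 (its y) x 8 mm thick carrying in its middle a bare aluminium heat sink block 44 (x) x 26 (y) mm, from 8 to 32 mm above the underside, and a low white connector (up to 15 mm) at each end. The same either way round. About 0.18 kg. Origin: centre of its underside; z up. Starts in the black tray. May be absent.
- reject: Power module 80 x 50 x 32 mm, failed: a green base 80 (its x) x 50 (its y) x 8 mm thick carrying in its middle a RED heat sink block 44 (x) x 26 (y) mm, from 8 to 32 mm above the underside, and a low white connector (up to 15 mm) at each end. The same either way round. About 0.18 kg. Origin: centre of its underside; z up. Starts on the turntable.
- carrier: White test carrier, fixed: a plate 202 (x) x 148 (y) x 24 mm high with four black-floored rectangular pockets 84 x 54 mm, 6 mm deep, with a 3.5 mm chamfer round the mouth, centred 47.5 mm either side of the middle in x and 34 mm in y, long sides along the carrier's x. Origin: centre of its underside. A blue sprung knob stands out of its -y side.
- pocket0 (a point): Centre of the floor of carrier pocket 0, at (-47.5, 34, 18) mm in the carrier's frame; axes parallel to the carrier's.
- pocket1 (a point): Centre of the floor of carrier pocket 1, at (-47.5, -34, 18) mm in the carrier's frame; axes parallel to the carrier's.
- pocket2 (a point): Centre of the floor of carrier pocket 2, at (47.5, 34, 18) mm in the carrier's frame; axes parallel to the carrier's.
- pocket3 (a point): Centre of the floor of carrier pocket 3, at (47.5, -34, 18) mm in the carrier's frame; axes parallel to the carrier's.
- knob_grip (a point): Grip point of the carrier's blue clamp-setting knob, a block 18 (carrier x) x 24 (carrier y) mm, from 11 to 43 mm above the table, on a rod from the carrier's -y side; this point lies on its middle line, 30 mm above the table, 38 mm off the carrier's side when home, and moves with it. Axes parallel to the carrier's.
- knob (a joint): Travel of the blue knob: 0 = home against the carrier, 0.030 m = pulled out to its stop along the carrier's -y. A spring (3 N at home, 7.5 N at the stop) draws it back home when let go.
- turntable: Inspection turntable, fixed base under a grey and black disc of 240 mm diameter that spins freely about the vertical; top of the disc 30 mm above the table. Origin: on the axis, at table height.
- tray: Black open shipping tray, fixed, 110 (x) x 200 (y) mm, rim 10 mm high, walls and floor 4 mm. Origin: centre of its underside.
- reject_bin: Red open reject bin, fixed, 100 (x) x 124 (y) mm, 25 mm high, walls and floor 4 mm. Origin: centre of its underside.
- bottle: Bystander: white bottle with a blue cap, 48 mm across, 95 mm tall, standing. Origin: centre of its underside.
- tape_roll: Bystander: yellow tape roll, 84 mm across, 24 mm high, lying flat. Origin: centre of its underside.
- driver: Bystander: screwdriver lying on the table beyond the carrier. Origin: under its middle.
Mind the look-alikes: they are no part of the job. Leave any orange, purple or turquoise look-alike of the module1 alone.

How it is judged:
By the outcome, as a careful person would: the job done as asked, in the order asked, and still so for the second after the job is handed in, with the robot touching nothing.
Of module1, module2, module3, module4 only 2 to 4 are there at a start; the rules pass over those that are not, and their reading is None.
At some moment in a run one of module1, module2, module3, module4, reject may be knocked a few centimetres aside while the robot is not near it.
Once in a run the grip may slacken for a moment while it holds something.
It also fails if it takes over 210 s, if anything falls off the work surface, if the arm or the gripper's body presses on something with over 40 N, if the wrist force passes 120 N, or if a joint passes its speed limit or range.

### The arm

A 6-joint arm with a two-finger parallel gripper is mounted at the origin on the work surface. World frame = base frame: x ahead of the robot, y to its left, z up, the work surface at z = 0. Lengths are in m, angles in degrees, forces in N, time in s.
With the tool pointing down it reaches from about 0.25 to 0.775 m from the base axis. Payload 4 kg.
Tool frame: the origin (TCP) lies at the very end of the fingers, on their centre line; the grasp point (between the pads) lies 19 mm behind it; z points along the fingers, y is the line along which they close (so a half turn about z gives the same grasp; the last joint's range is limited). The gripper opens to 94 mm and grips with 3 to 60 N. Pads are 16 mm wide; open, the fingers measure 119 mm over their backs; the gripper's body (75 mm by 177 mm) begins 78 mm behind the grasp point.
Start: joints at [-75.12, 4.996, 78.535, -0, 96.463, -5.907], TCP at [0.195, -0.514, 0.206] pointing down, gripper open.
Joint ranges: [-177.83, 177.83], [-43.37, 116.18], [15.69, 146.23], [-61.86, 241.86], [9.47, 152.12], [-147.06, 147.06]. Speed limits (degrees/s): [159.86, 159.86, 180, 180, 180, 180].

### API

Orientations are given as [roll, pitch, yaw] about the fixed x, y, z axes, in that order (R = Rz(yaw) Ry(pitch) Rx(roll)).
In Python, from station import bot, get_image, hand_in gives the robot as it stands.
- The arm moves only by the tool send_rows, never from a script. Its argument "deltas" is a list that holds one entry, the list of rows, each a list of 6 numbers: the shift along the tool's x, y, z in units of 0.3 m (1.0 is 0.3 m), then the turn, a rotation vector about the tool's x, y, z in units of 2 pi rad (1.0 is 2 pi rad). In form: [[[dx, dy, dz, wx, wy, wz], ...]]. A call has exactly 8 rows; each row is the pose to reach, as a shift and turn from the pose commanded when the call began, along the tool's axes at that moment, turning the shorter way round; what a row does not reach only later rows make up. A row lasts 1/12 s, in which the tool goes at most 41.7 mm and 7.16 degrees, less where a joint would pass 70% of its speed; a pose out of reach is approached as far as the arm can. A call with a number of a shift or a turn outside -1 to 1 is refused whole. A call with a gripper value outside its range is refused whole. "claw" is the opening, from 0 (shut) to 1 (fully open), set as the call begins (left out, the last holds). The fingers move at their own pace and stop on an object; "squeeze" is the grip in N (left out, the last holds). Time passes only in rows, so rows that repeat a pose let the fingers close, or fill a call up. It gives the time, the measured TCP pose, the force, the opening and the grip force at its end, in the units of the state.
- bot.sense(): the state, without advancing time (a new reading comes with each control period).
- get_image(name): name is "side" or "top" or "wrist"; returns a dict with "img" (480x640x3 uint8, blue, green, red), "K" (3x3 intrinsics, pixels), "k1" (the pictures are not rectified: a ray, as slopes to the right and down, at radius r is drawn at 1 + k1 r^2 times it, then the intrinsics apply), "eye" and "rotation" of the camera in the world. Camera axes: x right, y down, z forward; pixel columns grow to the right and rows downward; lengths in m; the calibration is good to about 2 mm. A picture is of the moment at which its call begins. There is no depth.
- hand_in(): hands the job in; it is judged then, once.
The state is a dict: "time": time; "joint_positions": joint angles; "qd": joint speeds; "joint_torque": joint torques, N m; "position": TCP position; "tcp_rot": TCP orientation; "wrist_force": force on the tool from outside, world axes, zero at the start; "wrist_torque": the same for the moment, N m; "finger_gap": finger opening in m; "finger_force": force on a finger pad.
Only numpy, scipy, OpenCV 4.12 (cv2) and the standard library are available. Lean on these libraries where they do the work, as an engineer would, in place of code of your own. Each camera call takes 0.05 s, during which the arm holds its last target. There are 200 camera calls.

## Working session

There is one attempt and no reset: what is moved stays moved. The work goes in short steps, Python scripts to look and compute and a tool call to move; the robot and the scene stay as the last step left them, time stands still between calls to the robot, and variables do not carry over. Pictures are saved under pics/ and viewed, at most 14 in all, crops included, and the job is handed in when it is done.

Besides the shell and the picture viewer there is one more tool, called after "Emit:" as name(argument=value, ...), one argument or row to a line, values as JSON. send_rows: Moves the arm, as the interface text tells. Shifts and turns lie within -1 to 1; 1 stands for 0.3 m of shift or 2 pi rad of turn. Its arguments: {"type":"object","properties":{"deltas":{"type":"array"},"claw":{"type":"number"},"squeeze":{"type":"number"}},"required":["deltas"]}

```bash
ls; mkdir -p pics; python3 - <<'E'
from station import bot,get_image
import cv2,numpy as np
s=bot.sense();print({k:np.round(v,3).tolist() for k,v in s.items()})
for n in ("top","side"):
    g=get_image(n);cv2.imwrite(f"pics/{n}0.png",g["img"])
    print(n,g["K"],g["k1"],g["eye"],g["rotation"])
E
```

```text
pics
{'time': 0.0, 'joint_positions': [-75.122, 5.038, 78.623, 0.0, 96.461, -5.906], 'qd': [0.085, -0.029, -0.027, -0.023, -0.12, -0.1], 'joint_torque': [0.002, -34.018, -30.243, 0.072, 0.033, -0.0], 'position': [0.195, -0.514, 0.204], 'tcp_rot': [-179.879, -0.013, 20.784], 'wrist_force': [-0.507, 0.014, 0.189], 'wrist_torque': [0.035, -0.051, -0.004], 'finger_force': 0.0, 'finger_gap': 0.094}
top [[555.80458903   0.         320.17676057]
 [  0.         555.80458903 242.9112134 ]
 [  0.           0.           1.        ]] -0.14787902582883317 [ 0.42445961 -0.06599233  1.24334986] [-176.37603538   -0.61063918  -89.99928135]
side [[474.45980212   0.         317.30593369]
 [  0.         474.45980212 237.93860444]
 [  0.           0.           1.        ]] -0.0003311470498494826 [0.00588171 0.52522168 1.02470693] [-141.57501638   -0.74906795 -138.56063791]
```

View pics/top0.png

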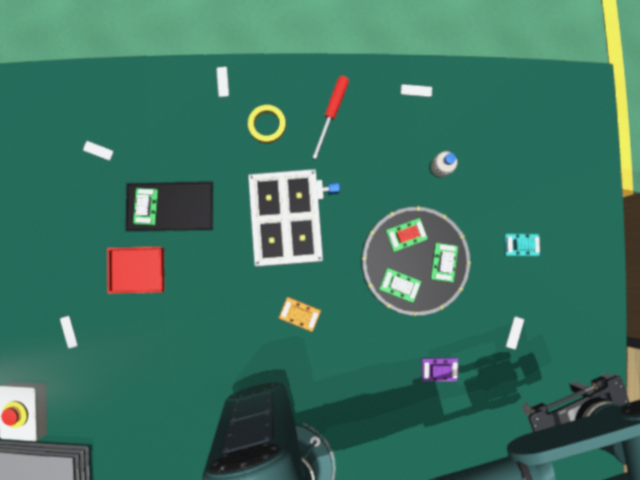

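View pics/side0.png

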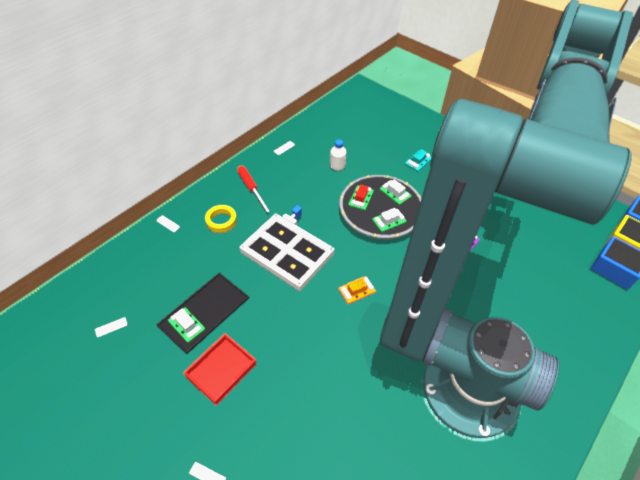

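Candidates: the good modules, at top px (400,285) and (444,262) on the turntable and (146,206) in the tray. The red-sink reject is at (407,235). Look-alikes to leave: orange (300,314), purple (440,370), turquoise (523,244). Other items: carrier (286,218), knob (334,188), bin (135,270).

```bash
cat > h.py <<'E'
import cv2,numpy as np,json,sys
from scipy.spatial.transform import Rotation as R
from station import bot,get_image
def Rm(e): return R.from_euler('xyz',e,degrees=True).as_matrix()
def rot(g):
    r=np.array(g["rotation"]); return r if r.shape==(3,3) else Rm(r)
def p2w(g,uv,z):
    uv=np.atleast_2d(np.float64(uv)); d=np.array([g["k1"],0,0,0,0.])
    n=cv2.undistortPoints(uv[:,None],np.array(g["K"]),d)[:,0]
    v=np.c_[n,np.ones(len(n))]@rot(g).T; e=np.array(g["eye"])
    return (e+v*((z-e[2])/v[:,2])[:,None])[:,:2]
def proj(g,P):
    P=np.atleast_2d(P); Rw=rot(g).T
    return cv2.projectPoints(np.float64(P),cv2.Rodrigues(Rw)[0],-Rw@np.array(g["eye"]),np.array(g["K"]),np.array([g["k1"],0,0,0,0.]))[0][:,0]
def masks(img):
    h=cv2.cvtColor(img,cv2.COLOR_BGR2HSV); H,S,V=cv2.split(h)
    return dict(green=((H>50)&(H<75)&(S>90)&(V>120)), yellow=((H>20)&(H<35)&(S>90)&(V>120)),
      red=(((H<6)|(H>174))&(S>140)&(V>90)), blue=((H>100)&(H<125)&(S>130)&(V>100)), white=((S<50)&(V>150)))
def blobs(m,amin,close=0):
    m=m.astype(np.uint8)
    if close: m=cv2.morphologyEx(m,cv2.MORPH_CLOSE,np.ones((close,close)))
    n,l,s,c=cv2.connectedComponentsWithStats(m)
    return [(c[i],s[i,4],l==i) for i in range(1,n) if s[i,4]>=amin]
def rect(g,m,z):
    """min-area rectangle of a mask, in the world at height z: centre, sides mm, yaw of long side"""
    cs=cv2.findContours(m.astype(np.uint8),cv2.RETR_EXTERNAL,cv2.CHAIN_APPROX_NONE)[0]
    w=p2w(g,np.vstack([c[:,0] for c in cs]),z)*1000
    (c,(a,b),t)=cv2.minAreaRect(np.float32(w))
    if a<b: a,b,t=b,a,t+90
    return np.array(c)/1000,(a,b),(t+90)%180-90
def plan(wps,yaw_ref=None):
    """each waypoint x,y,z,yaw -> dx,dy,dz,wz in tool units from the previous pose"""
    s=bot.sense(); p=np.array(s["position"]); M=Rm(s["tcp_rot"])
    for w in wps:
        q=np.array(w[:3]); N=Rm([180,0,w[3]])
        d=M.T@(q-p)/0.3; r=R.from_matrix(M.T@N).as_rotvec()/(2*np.pi)
        print(np.round(w,4).tolist(),'->',np.round(d,4).tolist(),np.round(r,4).tolist()); p,M=q,N
def st():
    s=bot.sense(); print({k:np.round(s[k],4).tolist() for k in("time","position","tcp_rot","wrist_force","finger_gap","finger_force","joint_positions")})
E
python3 - <<'E'
from h import *
g=get_image("top");m=masks(g["img"])
for c,a,b in blobs(m["green"],40,5):
    if 120<c[0]<480 and c[1]>150:
        for z in (.038,.012): print("green",c.round(),a,z,rect(g,b,z))
for c,a,b in blobs(m["yellow"],2):
    if 240<c[0]<330 and 160<c[1]<260: print("dot",c.round(1),a,p2w(g,c,.018))
for c,a,b in blobs(m["blue"],10): print("blue",c.round(1),a,p2w(g,c,.043))
for c,a,b in blobs(m["red"],30): print("red",c.round(),a,rect(g,b,.025))
w=get_image("wrist");print(w["K"],w["k1"],w["eye"],w["rotation"]);st()
E
```

```text
green [148. 208.] 322 0.038 (array([0.58193866, 0.30823898]), (79.27659606933594, 51.16478729248047), -3.2697372436523438)
green [148. 208.] 322 0.012 (array([0.58533563, 0.31631134]), (80.98658752441406, 52.268436431884766), -3.2697296142578125)
green [405. 235.] 371 0.038 (array([ 0.51970544, -0.26729404]), (81.83268737792969, 52.050601959228516), -70.0169849395752)
green [405. 235.] 371 0.012 (array([ 0.52175989, -0.27163629]), (83.59783935546875, 53.1733512878418), -70.01703071594238)
green [441. 263.] 361 0.038 (array([ 0.45833405, -0.35029425]), (80.7745590209961, 52.456871032714844), -8.492874145507812)
green [441. 263.] 361 0.012 (array([ 0.4590647 , -0.35642685]), (82.51692199707031, 53.5883674621582), -8.492843627929688)
green [398. 285.] 368 0.038 (array([ 0.40957571, -0.25154669]), (80.49260711669922, 51.790245056152344), 68.20377349853516)
green [398. 285.] 368 0.012 (array([ 0.40925467, -0.25554922]), (82.22885131835938, 52.90736770629883), 68.20378112792969)
dot [298.5 195. ] 26 [[ 0.6087748  -0.03085217]]
dot [268.2 197.3] 30 [[0.60354282 0.03653332]]
dot [302.  237.3
[... 425 characters left out ...]
 270.] 2490 (array([0.44206506, 0.33166565]), (126.10549926757812, 99.89146423339844), -88.94366502761841)
red [  9. 416.] 194 (array([0.10171302, 0.63548901]), (38.9403190612793, 34.91132354736328), -61.9122371673584)
[[403.19558638   0.         325.66569347]
 [  0.         403.19558638 237.89585267]
 [  0.           0.           1.        ]] -0.05545363822992011 [ 0.25941226 -0.48852183  0.38394935] [166.20613119   0.19456018 -69.2596722 ]
{'time': 0.2, 'position': [0.1951, -0.5139, 0.2048], 'tcp_rot': [-179.9224, -0.008, 20.7889], 'wrist_force': [-0.0394, -0.0421, -0.2914], 'finger_gap': 0.0939, 'finger_force': 0.0, 'joint_positions': [-75.1192, 5.025, 78.5877, -0.0001, 96.4653, -5.9081]}
```

```bash
python3 - <<'E'
from h import *
plan([[.36,-.34,.25,60],[.6,-.1,.25,94.5]])
E
```

```text
[0.36, -0.34, 0.25, 60.0] -> [0.7196, -0.347, -0.1502] [-0.0002, -0.0001, -0.1089]
[0.6, -0.1, 0.25, 94.5] -> [1.0928, 0.2928, 0.0] [-0.0, 0.0, -0.0958]
```

Emit:
send_rows(
  deltas=[
    [[0.72, -0.347, -0.15, 0, 0, -0.109], [0.72, -0.347, -0.15, 0, 0, -0.109], [0.72, -0.347, -0.15, 0, 0, -0.109], [0.72, -0.347, -0.15, 0, 0, -0.109], [0.72, -0.347, -0.15, 0, 0, -0.109], [0.72, -0.347, -0.15, 0, 0, -0.109], [0.72, -0.347, -0.15, 0, 0, -0.109], [0.72, -0.347, -0.15, 0, 0, -0.109]],
  ],
  claw=1.0,
)

```text
time: 0.87
position: [0.3613, -0.3392, 0.251]
tcp_rot: [179.9, 0.0, 60.2]
wrist_force: [-0.6, -0.5, -0.5]
finger_gap: 0.0938
finger_force: 0.0
```

Emit:
send_rows(
  deltas=[
    [[0.98, 0.26, 0, 0, 0, -0.096], [0.98, 0.26, 0, 0, 0, -0.096], [0.98, 0.26, 0, 0, 0, -0.096], [0.98, 0.26, 0, 0, 0, -0.096], [0.98, 0.26, 0, 0, 0, -0.096], [0.98, 0.26, 0, 0, 0, -0.096], [0.98, 0.26, 0, 0, 0, -0.096], [0.98, 0.26, 0, 0, 0, -0.096]],
  ],
  claw=0.6,
)

```text
time: 1.53
position: [0.5769, -0.122, 0.2486]
tcp_rot: [-179.9, -0.1, 94.7]
wrist_force: [0.0, 1.2, -0.7]
finger_gap: 0.0566
finger_force: 0.0
```

```bash
cat >> h.py <<'E'
def carrier(g):
    """pose of the carrier from the four yellow pocket dots"""
    d=np.array([p2w(g,c,.018)[0] for c,a,b in blobs(masks(g["img"])["yellow"],4) if a<600])
    best=None; from itertools import permutations
    L=np.array([[-47.5,34],[-47.5,-34],[47.5,34],[47.5,-34]])/1000
    for q in permutations(range(len(d)),4):
        P=d[list(q)]; c=P.mean(0); H=L.T@(P-c)
        t=np.arctan2(H[0,1]-H[1,0],H[0,0]+H[1,1])
        if abs(t)>.8: continue
        Q=L@np.array([[np.cos(t),np.sin(t)],[-np.sin(t),np.cos(t)]])+c
        e=np.abs(Q-P).max()
        if best is None or e<best[0]: best=(e,c,np.degrees(t))
    return best
E
python3 - <<'E'
from h import *
st(); g=get_image("wrist"); cv2.imwrite("pics/w1.png",g["img"]); print(g["eye"],g["rotation"])
print("carrier",carrier(g))
for c,a,b in blobs(masks(g["img"])["blue"],60): print("blue",c.round(1),a,p2w(g,c,.043),rect(g,b,.043))
E
```

```text
{'time': 1.5333, 'position': [0.5769, -0.122, 0.2486], 'tcp_rot': [-179.9412, -0.1296, 94.7125], 'wrist_force': [0.0299, 1.2273, -0.7], 'finger_gap': 0.0566, 'finger_force': 0.0, 'joint_positions': [-17.5079, 9.9589, 68.1561, 0.0999, 101.9884, -22.1998]}
[ 0.57111508 -0.05253272  0.42810514] [1.66400136e+02 6.20832568e-02 4.66470087e+00]
carrier (np.float64(0.000263424715276836), array([0.55963767, 0.00309015]), np.float64(4.503774507667029))
blue [375.5 199.6] 419 [[ 0.62297933 -0.10371767]] (array([ 0.62299927, -0.10372815]), (22.567678451538086, 16.44123077392578), -84.01748323440552)
```

View pics/w1.png

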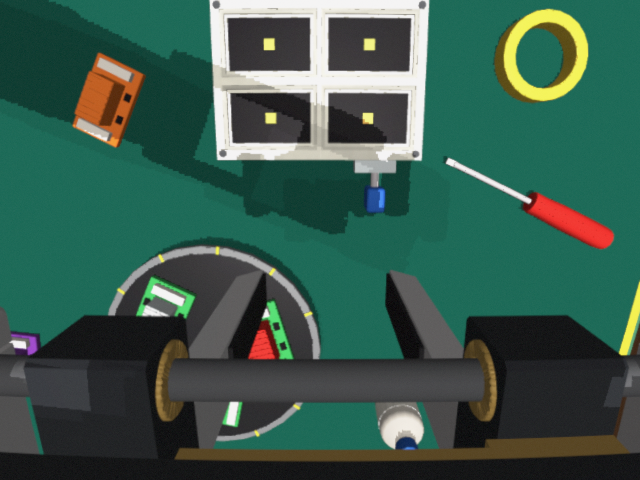

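```bash
python3 - <<'E'
from h import *
st(); g=get_image("wrist"); s=bot.sense();p=np.array(s["position"]);M=Rm(s["tcp_rot"]);gp=s["finger_gap"]/2
for x in(-.008,.008):
  for y in(-gp-.0125,-gp,gp,gp+.0125): print(x,round(y,3),proj(g,p+M@[x,y,0]).round(1))
print("carrier",carrier(g),g["eye"],s["qd"])
cv2.imwrite("pics/w2.png",cv2.resize(g["img"][250:350,230:420],None,fx=4,fy=4,interpolation=cv2.INTER_CUBIC))
E
```

```text
{'time': 1.5833, 'position': [0.5768, -0.1221, 0.2484], 'tcp_rot': [-179.9146, -0.1226, 94.7553], 'wrist_force': [0.3408, 0.6928, -0.306], 'finger_gap': 0.0566, 'finger_force': 0.0, 'joint_positions': [-17.5123, 9.9721, 68.1609, 0.0829, 101.9924, -22.2506]}
-0.008 -0.041 [[237.7 311.3]]
-0.008 -0.028 [[263.7 311.4]]
-0.008 0.028 [[381.4 311.4]]
-0.008 0.041 [[407.4 311.4]]
0.008 -0.041 [[235.9 279.8]]
0.008 -0.028 [[262.4 279.9]]
0.008 0.028 [[382.6 279.9]]
0.008 0.041 [[409.1 279.9]]
carrier (np.float64(0.00039838969260730384), array([0.55965886, 0.00302954]), np.float64(4.6151041355866935)) [ 0.57108281 -0.05263533  0.42792239] [-2.92959703 -2.16087184  1.25961082 -1.66964111  0.76160067 -1.04765211]
```

View pics/w2.png

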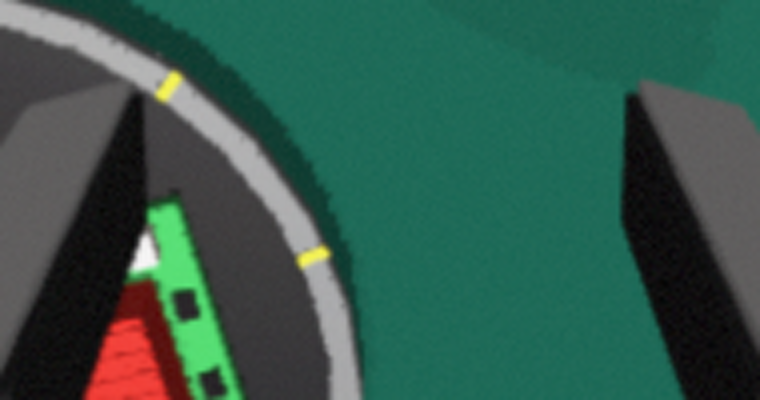

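The crop shows the pad corners at (265,274) and (387,273), about 6.5 px up and 3.5 px right of prediction. That means the wrist-camera eye is biased by about 3 mm in tool x and 1.6 mm in tool y. I'll correct for that; the top camera then agrees.

```bash
cat >> h.py <<'E'
def wrist():
    g=get_image("wrist"); M=Rm(bot.sense()["tcp_rot"])
    g["eye"]=np.array(g["eye"])+M@[-.003,-.0016,0]; return g
E
python3 - <<'E'
from h import *
g=wrist(); print(carrier(g))
for c,a,b in blobs(masks(g["img"])["blue"],60): print("blue",rect(g,b,.043))
plan([[.621,-.1075,.09,94.5],[.621,-.1075,.014,94.5],[.6234,-.1382,.014,94.5]])
E
```

```text
(np.float64(0.0002700054559681142), array([ 5.58303203e-01, -9.96813635e-05]), np.float64(4.544114020596136))
blue (array([ 0.62181689, -0.1068726 ]), (23.188962936401367, 17.346874237060547), -85.25368022918701)
blue (array([ 0.6923418 , -0.38853961]), (20.733196258544922, 6.900069236755371), 9.196725845336914)
[0.621, -0.1075, 0.09, 94.5] -> [0.0478, 0.1616, 0.5303] [-0.0004, 0.0001, 0.0001]
[0.621, -0.1075, 0.014, 94.5] -> [0.0, -0.0, 0.2533] [0.0, 0.0, 0.0]
[0.6234, -0.1382, 0.014, 94.5] -> [-0.1026, -0.0001, -0.0] [0.0, 0.0, 0.0]
```

Emit:
send_rows(
  deltas=[
    [[0.048, 0.16, 0.2, 0, 0, 0], [0.048, 0.16, 0.4, 0, 0, 0], [0.048, 0.16, 0.53, 0, 0, 0], [0.048, 0.16, 0.53, 0, 0, 0], [0.048, 0.16, 0.58, 0, 0, 0], [0.048, 0.16, 0.63, 0, 0, 0], [0.048, 0.16, 0.68, 0, 0, 0], [0.048, 0.16, 0.73, 0, 0, 0]],
  ],
  claw=0.5,
)

```text
time: 2.35
position: [0.6197, -0.1096, 0.0306]
tcp_rot: [-179.9, 0.1, 94.4]
wrist_force: [0.2, 0.0, 0.1]
finger_gap: 0.0469
finger_force: 0.0
```

Emit:
send_rows(
  deltas=[
    [[0, 0, 0.03, 0, 0, 0], [0, 0, 0.055, 0, 0, 0], [0, 0, 0.055, 0, 0, 0], [0, 0, 0.055, 0, 0, 0], [0, 0, 0.055, 0, 0, 0], [0, 0, 0.055, 0, 0, 0], [0, 0, 0.055, 0, 0, 0], [0, 0, 0.055, 0, 0, 0]],
  ],
)

```text
time: 3.02
position: [0.6218, -0.1063, 0.0158]
tcp_rot: [179.9, 0.0, 94.6]
wrist_force: [-0.0, -0.5, 0.2]
finger_gap: 0.0472
finger_force: 0.0
```

Emit:
send_rows(
  deltas=[
    [[0, 0, 0, 0, 0, 0], [0, 0, 0, 0, 0, 0], [0, 0, 0, 0, 0, 0], [0, 0, 0, 0, 0, 0], [0, 0, 0, 0, 0, 0], [0, 0, 0, 0, 0, 0], [0, 0, 0, 0, 0, 0], [0, 0, 0, 0, 0, 0]],
  ],
  claw=0,
  squeeze=45,
)

```text
time: 3.68
position: [0.6235, -0.1061, 0.015]
tcp_rot: [179.7, 0.0, 94.6]
wrist_force: [5.6, 0.1, -3.4]
finger_gap: 0.0178
finger_force: 45.0
```

```bash
python3 - <<'E'
from h import *
st()
E
```

```text
{'time': 3.6833, 'position': [0.6235, -0.1061, 0.015], 'tcp_rot': [179.7187, 0.0176, 94.5889], 'wrist_force': [5.5691, 0.1197, -3.3925], 'finger_gap': 0.0178, 'finger_force': 44.9999, 'joint_positions': [-14.836, 21.1205, 81.2923, 0.0789, 77.316, -19.4421]}
```

Emit:
send_rows(
  deltas=[
    [[-0.015, 0, 0, 0, 0, 0], [-0.03, 0, 0, 0, 0, 0], [-0.045, 0, 0, 0, 0, 0], [-0.06, 0, 0, 0, 0, 0], [-0.075, 0, 0, 0, 0, 0], [-0.09, 0, 0, 0, 0, 0], [-0.1, 0, 0, 0, 0, 0], [-0.1, 0, 0, 0, 0, 0]],
  ],
)

```text
time: 4.35
position: [0.6257, -0.1332, 0.015]
tcp_rot: [179.8, -0.3, 94.6]
wrist_force: [5.3, 5.6, -1.7]
finger_gap: 0.0177
finger_force: 45.0
```

Emit:
send_rows(
  deltas=[
    [[-0.002, 0, 0, 0, 0, 0], [-0.004, 0, 0, 0, 0, 0], [-0.006, 0, 0, 0, 0, 0], [-0.008, 0, 0, 0, 0, 0], [-0.01, 0, 0, 0, 0, 0], [-0.01, 0, 0, 0, 0, 0], [-0.01, 0, 0, 0, 0, 0], [-0.01, 0, 0, 0, 0, 0]],
  ],
)

```text
time: 5.02
position: [0.6258, -0.1354, 0.015]
tcp_rot: [179.8, -0.3, 94.7]
wrist_force: [5.4, 7.6, -0.8]
finger_gap: 0.0175
finger_force: 45.0
```

```bash
python3 - <<'E'
from h import *
st()
E
```

```text
{'time': 5.0167, 'position': [0.6258, -0.1354, 0.015], 'tcp_rot': [179.761, -0.3224, 94.6574], 'wrist_force': [5.4064, 7.6034, -0.7937], 'finger_gap': 0.0175, 'finger_force': 45.0014, 'joint_positions': [-17.4937, 22.1447, 79.9108, 0.3976, 77.845, -22.2338]}
```

Emit:
send_rows(
  deltas=[
    [[-0.003, 0, 0, 0, 0, 0], [-0.006, 0, 0, 0, 0, 0], [-0.009, 0, 0, 0, 0, 0], [-0.012, 0, 0, 0, 0, 0], [-0.012, 0, 0, 0, 0, 0], [-0.012, 0, 0, 0, 0, 0], [-0.012, 0, 0, 0, 0, 0], [-0.012, 0, 0, 0, 0, 0]],
  ],
)

```text
time: 5.68
position: [0.6259, -0.1363, 0.015]
tcp_rot: [179.8, -0.6, 94.7]
wrist_force: [4.1, 14.0, -0.1]
finger_gap: 0.0176
finger_force: 45.0
```

Emit:
send_rows(
  deltas=[
    [[0, 0, 0, 0, 0, 0], [0, 0, 0, 0, 0, 0], [0, 0, 0, 0, 0, 0], [0, 0, 0, 0, 0, 0], [0, 0, 0, 0, 0, 0], [0, 0, 0, 0, 0, 0], [0, 0, 0, 0, 0, 0], [0, 0, 0, 0, 0, 0]],
  ],
)

```text
time: 6.35
position: [0.6259, -0.1363, 0.015]
tcp_rot: [179.8, -0.6, 94.7]
wrist_force: [4.0, 13.7, 1.1]
finger_gap: 0.0178
finger_force: 45.0
```

Emit:
send_rows(
  deltas=[
    [[0, 0, 0, 0, 0, 0], [0, 0, 0, 0, 0, 0], [0, 0, 0, 0, 0, 0], [0, 0, 0, 0, 0, 0], [0, 0, 0, 0, 0, 0], [0, 0, 0, 0, 0, 0], [0, 0, 0, 0, 0, 0], [0, 0, 0, 0, 0, 0]],
  ],
  claw=0.5,
)

```text
time: 7.02
position: [0.6242, -0.1431, 0.015]
tcp_rot: [-180.0, 0.0, 94.6]
wrist_force: [-0.3, 0.1, -0.1]
finger_gap: 0.0471
finger_force: 0.0
```

Emit:
send_rows(
  deltas=[
    [[0, 0, -0.05, 0, 0, 0], [0, 0, -0.12, 0, 0, 0], [0, 0, -0.25, 0, 0, 0], [0, 0, -0.38, 0, 0, 0], [0, 0, -0.5, 0, 0, 0], [0, 0, -0.6, 0, 0, 0], [0, 0, -0.6, 0, 0, 0], [0, 0, -0.6, 0, 0, 0]],
  ],
)

```text
time: 7.68
position: [0.6255, -0.1433, 0.1983]
tcp_rot: [179.7, 0.1, 94.6]
wrist_force: [0.5, -0.3, -0.3]
finger_gap: 0.0467
finger_force: 0.0
```

```bash
cat >> h.py <<'E'
def mods(g,zs=(.038,),amin=100):
    for c,a,b in blobs(masks(g["img"])["green"],amin,7):
        for z in zs:
            r=rect(g,b,z)
            if 60<r[1][0]<95: print("mod px",c.round(),"z",z,r[0].round(4),np.round(r[1],1),round(r[2],1))
E
python3 - <<'E'
from h import *
st()
g=get_image("top"); cv2.imwrite("pics/top1.png",g["img"]);mods(g)
for c,a,b in blobs(masks(g["img"])["blue"],10): print("blue",c.round(1),a,p2w(g,c,.043))
E
```

```text
{'time': 7.6833, 'position': [0.6255, -0.1433, 0.1983], 'tcp_rot': [179.6735, 0.1447, 94.5816], 'wrist_force': [0.5193, -0.3287, -0.3143], 'finger_gap': 0.0467, 'finger_force': 0.0, 'joint_positions': [-17.9589, 16.6055, 65.8249, -0.0086, 97.2126, -22.542]}
mod px [147. 210.] z 0.038 [0.5827 0.3082] [80.8 51.2] -3.2
mod px [405. 236.] z 0.038 [ 0.5199 -0.2674] [81.8 52.6] -70.3
mod px [442. 266.] z 0.038 [ 0.4583 -0.3503] [80.8 52.5] -8.5
mod px [396. 284.] z 0.038 [ 0.4096 -0.2516] [80.5 51.8] 68.2
blue [450.1 158.1] 81 [[ 0.68913892 -0.36678399]]
blue [333.8 187. ] 91 [[ 0.62270575 -0.10861225]]
```

```bash
python3 - <<'E'
from h import *
plan([[.52,-.2674,.11,109.7],[.52,-.2674,.041,109.7]])
E
```

```text
[0.52, -0.2674, 0.11, 109.7] -> [-0.3856, -0.3801, 0.2841] [0.0001, 0.0001, -0.042]
[0.52, -0.2674, 0.041, 109.7] -> [0.0, -0.0, 0.23] [0.0, 0.0, 0.0]
```

Emit:
send_rows(
  deltas=[
    [[-0.386, -0.38, 0, 0, 0, -0.042], [-0.386, -0.38, 0, 0, 0, -0.042], [-0.386, -0.38, 0, 0, 0, -0.042], [-0.386, -0.38, 0.1, 0, 0, -0.042], [-0.386, -0.38, 0.2, 0, 0, -0.042], [-0.386, -0.38, 0.284, 0, 0, -0.042], [-0.386, -0.38, 0.284, 0, 0, -0.042], [-0.386, -0.38, 0.284, 0, 0, -0.042]],
  ],
  claw=0.55,
)

```text
time: 8.4
position: [0.5176, -0.2661, 0.1059]
tcp_rot: [-179.7, -0.4, 109.7]
wrist_force: [-0.3, -0.3, -0.1]
finger_gap: 0.0514
finger_force: 0.0
```

Emit:
send_rows(
  deltas=[
    [[0, 0, 0, 0, 0, 0], [0, 0, 0, 0, 0, 0], [0, 0, 0, 0, 0, 0], [0, 0, 0, 0, 0, 0], [0, 0, 0, 0, 0, 0], [0, 0, 0, 0, 0, 0], [0, 0, 0, 0, 0, 0], [0, 0, 0, 0, 0, 0]],
  ],
)

```text
time: 9.07
position: [0.5199, -0.2674, 0.1099]
tcp_rot: [180.0, 0.0, 109.7]
wrist_force: [-0.2, -0.8, 0.7]
finger_gap: 0.0515
finger_force: 0.0
```

```bash
python3 - <<'E'
from h import *
st(); g=wrist(); mods(g)
for c,a,b in blobs(masks(g["img"])["red"],200): print("red",c.round(),a,rect(g,b,.062))
cv2.imwrite("pics/w3.png",g["img"])
plan([[.52,-.2674,.041,109.7]])
E
```

```text
{'time': 9.0667, 'position': [0.5199, -0.2674, 0.1099], 'tcp_rot': [179.9943, 0.0147, 109.7132], 'wrist_force': [-0.2396, -0.838, 0.7128], 'finger_gap': 0.0515, 'finger_force': 0.0, 'joint_positions': [-32.7653, 11.481, 82.1376, -0.0045, 86.3662, -52.4782]}
mod px [183. 162.] z 0.038 [ 0.4099 -0.2516] [80.4 50.4] 68.4
mod px [328. 235.] z 0.038 [ 0.5199 -0.2671] [80.  49.8] -70.0
red [328. 253.] 3245 (array([ 0.51923138, -0.26554675]), (46.3087158203125, 25.17913818359375), -70.32695007324219)
[0.52, -0.2674, 0.041, 109.7] -> [-0.0003, 0.0004, 0.2294] [-0.0, 0.0, 0.0]
```

View pics/w3.png

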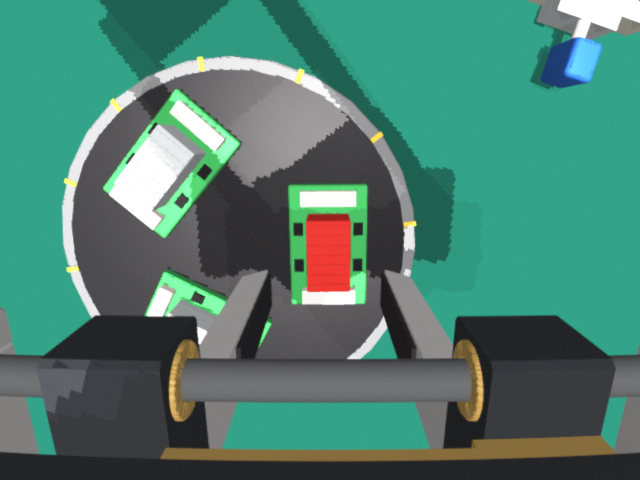

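The reject (red sink, px 328,253) is centred between the fingers, and the wrist and top positions agree to 0.3 mm. I'll descend and grip it.

Emit:
send_rows(
  deltas=[
    [[0, 0, 0.04, 0, 0, 0], [0, 0, 0.08, 0, 0, 0], [0, 0, 0.12, 0, 0, 0], [0, 0, 0.16, 0, 0, 0], [0, 0, 0.2, 0, 0, 0], [0, 0, 0.228, 0, 0, 0], [0, 0, 0.228, 0, 0, 0], [0, 0, 0.228, 0, 0, 0]],
  ],
)

```text
time: 9.78
position: [0.5196, -0.2672, 0.0405]
tcp_rot: [-180.0, -0.0, 109.7]
wrist_force: [0.2, 1.0, 0.6]
finger_gap: 0.0517
finger_force: 0.0
```

Emit:
send_rows(
  deltas=[
    [[0, 0, 0, 0, 0, 0], [0, 0, 0, 0, 0, 0], [0, 0, 0, 0, 0, 0], [0, 0, 0, 0, 0, 0], [0, 0, 0, 0, 0, 0], [0, 0, 0, 0, 0, 0], [0, 0, 0, 0, 0, 0], [0, 0, 0, 0, 0, 0]],
  ],
  claw=0,
  squeeze=40,
)

```text
time: 10.45
position: [0.5203, -0.2674, 0.0418]
tcp_rot: [180.0, 0.0, 109.7]
wrist_force: [1.1, -0.1, 1.4]
finger_gap: 0.0257
finger_force: 40.0
```

Emit:
send_rows(
  deltas=[
    [[0, 0, -0.05, 0, 0, 0], [0, 0, -0.1, 0, 0, 0], [0, 0, -0.18, 0, 0, 0], [0, 0, -0.26, 0, 0, 0], [0, 0, -0.34, 0, 0, 0], [0, 0, -0.34, 0, 0, 0], [0, 0, -0.34, 0, 0, 0], [0, 0, -0.34, 0, 0, 0]],
  ],
)

```text
time: 11.12
position: [0.5189, -0.2669, 0.1412]
tcp_rot: [-179.9, -0.1, 109.7]
wrist_force: [0.6, 0.2, -2.6]
finger_gap: 0.0255
finger_force: 40.0
```

```bash
python3 - <<'E'
from h import *
st(); g=get_image("top"); mods(g,(.012,.038))
for c,a,b in blobs(masks(g["img"])["red"],500): print(rect(g,b,.025))
plan([[.52,.03,.15,109.7],[.4425,.3317,.15,91],[.4425,.3317,.018,91]])
E
```

```text
{'time': 11.1167, 'position': [0.5189, -0.2669, 0.1412], 'tcp_rot': [-179.871, -0.1464, 109.7029], 'wrist_force': [0.6451, 0.193, -2.5827], 'finger_gap': 0.0255, 'finger_force': 39.9994, 'joint_positions': [-32.7746, 10.5787, 79.5885, -0.0131, 90.0275, -52.4777]}
mod px [147. 210.] z 0.012 [0.5859 0.3164] [82.9 52.5] -3.2
mod px [147. 210.] z 0.038 [0.5825 0.3083] [81.2 51.4] -3.2
mod px [406. 277.] z 0.012 [ 0.4249 -0.2687] [69.4 13.3] 69.8
mod px [406. 277.] z 0.038 [ 0.4249 -0.2645] [68. 13.] 69.8
(array([0.44205368, 0.33166544]), (126.10549926757812, 99.91424560546875), -88.9436651468277)
[0.52, 0.03, 0.15, 109.7] -> [0.9294, 0.3377, -0.0292] [-0.0005, -0.0006, 0.0]
[0.4425, 0.3317, 0.15, 91.0] -> [1.0339, 0.0958, 0.0] [-0.0, -0.0, 0.0519]
[0.4425, 0.3317, 0.018, 91.0] -> [-0.0, -0.0, 0.44] [0.0, 0.0, 0.0]
```

Emit:
send_rows(
  deltas=[
    [[0.93, 0.338, -0.03, 0, 0, 0], [0.93, 0.338, -0.03, 0, 0, 0], [0.93, 0.338, -0.03, 0, 0, 0], [0.93, 0.338, -0.03, 0, 0, 0], [0.93, 0.338, -0.03, 0, 0, 0], [0.93, 0.338, -0.03, 0, 0, 0], [0.93, 0.338, -0.03, 0, 0, 0], [0.93, 0.338, -0.03, 0, 0, 0]],
  ],
)

```text
time: 11.83
position: [0.5195, 0.036, 0.1502]
tcp_rot: [-179.9, -0.3, 110.1]
wrist_force: [-0.1, -0.7, -1.6]
finger_gap: 0.0253
finger_force: 40.0
```

Emit:
send_rows(
  deltas=[
    [[1.0, 0.096, 0, 0, 0, 0.052], [1.0, 0.096, 0, 0, 0, 0.052], [1.0, 0.096, 0, 0, 0, 0.052], [1.0, 0.096, 0, 0, 0, 0.052], [1.0, 0.096, 0, 0, 0, 0.052], [1.0, 0.096, 0, 0, 0, 0.052], [1.0, 0.096, 0, 0, 0, 0.052], [1.0, 0.096, 0, 0, 0, 0.052]],
  ],
)

```text
time: 12.5
position: [0.4444, 0.3252, 0.1498]
tcp_rot: [-179.7, -0.0, 91.2]
wrist_force: [-0.8, -0.2, -1.7]
finger_gap: 0.0256
finger_force: 40.0
```

```bash
python3 - <<'E'
from h import *
st(); g=wrist(); cv2.imwrite("pics/w4.png",g["img"])
plan([[.442,.3317,.08,91],[.442,.3317,.0165,91]])
E
```

```text
{'time': 12.5, 'position': [0.4444, 0.3252, 0.1498], 'tcp_rot': [-179.7443, -0.0117, 91.215], 'wrist_force': [-0.786, -0.1568, -1.6708], 'finger_gap': 0.0256, 'finger_force': 39.9992, 'joint_positions': [30.2091, 6.238, 83.5149, 0.1342, 90.4651, 28.9948]}
[0.442, 0.3317, 0.08, 91.0] -> [0.0167, -0.0052, 0.2321] [-0.0008, -0.0002, 0.0009]
[0.442, 0.3317, 0.0165, 91.0] -> [-0.0, -0.0, 0.2117] [0.0, 0.0, 0.0]
```

View pics/w4.png

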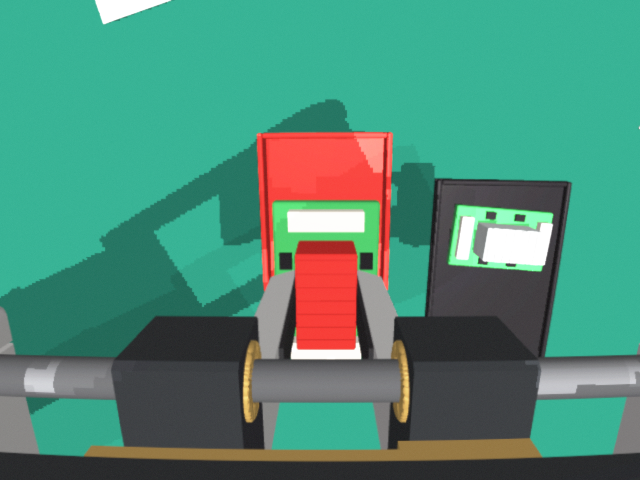

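The reject is held square over the bin. I'll lower it and release.

Emit:
send_rows(
  deltas=[
    [[0.017, -0.005, 0.05, 0, 0, 0.001], [0.017, -0.005, 0.12, 0, 0, 0.001], [0.017, -0.005, 0.2, 0, 0, 0.001], [0.017, -0.005, 0.27, 0, 0, 0.001], [0.017, -0.005, 0.33, 0, 0, 0.001], [0.017, -0.005, 0.38, 0, 0, 0.001], [0.017, -0.005, 0.41, 0, 0, 0.001], [0.017, -0.005, 0.43, 0, 0, 0.001]],
  ],
)

```text
time: 13.22
position: [0.4442, 0.325, 0.0203]
tcp_rot: [-179.7, 0.2, 90.6]
wrist_force: [-0.4, 0.3, -1.7]
finger_gap: 0.0259
finger_force: 40.0
```

Emit:
send_rows(
  deltas=[
    [[0, 0, 0.005, 0, 0, 0], [0, 0, 0.01, 0, 0, 0], [0, 0, 0.014, 0, 0, 0], [0, 0, 0.014, 0, 0, 0], [0, 0, 0.014, 0, 0, 0], [0, 0, 0.014, 0, 0, 0], [0, 0, 0.014, 0, 0, 0], [0, 0, 0.014, 0, 0, 0]],
  ],
)

```text
time: 13.88
position: [0.4458, 0.3268, 0.0195]
tcp_rot: [180.0, -0.0, 90.6]
wrist_force: [-0.1, 0.1, -1.6]
finger_gap: 0.0258
finger_force: 40.0
```

Emit:
send_rows(
  deltas=[
    [[0, 0, 0, 0, 0, 0], [0, 0, 0, 0, 0, 0], [0, 0, 0, 0, 0, 0], [0, 0, 0, 0, 0, 0], [0, 0, 0, 0, 0, 0], [0, 0, 0, 0, 0, 0], [0, 0, -0.05, 0, 0, 0], [0, 0, -0.1, 0, 0, 0]],
  ],
  claw=0.42,
)

```text
time: 14.55
position: [0.4446, 0.3261, 0.0482]
tcp_rot: [-179.8, 0.1, 90.6]
wrist_force: [0.1, 0.7, -1.0]
finger_gap: 0.0397
finger_force: 0.0
```

Emit:
send_rows(
  deltas=[
    [[0, 0, -0.1, 0, 0, 0], [0, 0, -0.2, 0, 0, 0], [0, 0, -0.32, 0, 0, 0], [0, 0, -0.4, 0, 0, 0], [0, 0, -0.4, 0, 0, 0], [0, 0, -0.4, 0, 0, 0], [0, 0, -0.4, 0, 0, 0], [0, 0, -0.4, 0, 0, 0]],
  ],
)

```text
time: 15.22
position: [0.4446, 0.3261, 0.1667]
tcp_rot: [-179.8, 0.1, 90.6]
wrist_force: [-0.6, 0.4, -0.2]
finger_gap: 0.039
finger_force: 0.0
```

```bash
python3 - <<'E'
from h import *
st(); g=wrist(); cv2.imwrite("pics/w5.png",g["img"]); mods(g,(.012,))
t=get_image("top"); mods(t,(.012,.038))
E
```

```text
{'time': 15.2167, 'position': [0.4446, 0.3261, 0.1667], 'tcp_rot': [-179.7877, 0.1271, 90.6261], 'wrist_force': [-0.5602, 0.3934, -0.1625], 'finger_gap': 0.039, 'finger_force': 0.0, 'joint_positions': [30.3692, 5.9697, 81.875, -0.0051, 92.4027, 29.7431]}
mod px [328. 212.] z 0.012 [0.4438 0.327 ] [78.3 48.7] -89.4
mod px [486. 226.] z 0.012 [0.5844 0.3173] [80.9 51. ] -3.4
mod px [147. 210.] z 0.012 [0.5862 0.3163] [82.3 52.4] -3.1
mod px [147. 210.] z 0.038 [0.5828 0.3082] [80.6 51.3] -3.1
mod px [442. 266.] z 0.012 [ 0.4589 -0.3564] [82.9 53.5] -8.5
mod px [442. 266.] z 0.038 [ 0.4581 -0.3502] [81.2 52.4] -8.5
mod px [143. 268.] z 0.012 [0.4447 0.3249] [73.9 42.7] -89.6
mod px [143. 268.] z 0.038 [0.4443 0.3167] [72.3 41.8] -89.6
mod px [395. 283.] z 0.012 [ 0.4094 -0.2552] [82.9 52.9] 68.2
mod px [395. 283.] z 0.038 [ 0.4097 -0.2512] [81.1 51.8] 68.2
```

```bash
python3 - <<'E'
from h import *
plan([[.585,.317,.11,176.7]])
E
```

```text
[0.585, 0.317, 0.11, 176.7] -> [-0.0351, 0.468, 0.1879] [-0.0007, -0.0001, -0.2391]
```

Emit:
send_rows(
  deltas=[
    [[-0.035, 0.468, 0, 0, 0, -0.239], [-0.035, 0.468, 0, 0, 0, -0.239], [-0.035, 0.468, 0, 0, 0, -0.239], [-0.035, 0.468, 0, 0, 0, -0.239], [-0.035, 0.468, 0.188, 0, 0, -0.239], [-0.035, 0.468, 0.188, 0, 0, -0.239], [-0.035, 0.468, 0.188, 0, 0, -0.239], [-0.035, 0.468, 0.188, 0, 0, -0.239]],
  ],
  claw=0.5,
)

```text
time: 15.98
position: [0.5844, 0.3167, 0.1079]
tcp_rot: [-179.6, -0.3, 148.3]
wrist_force: [-0.7, 0.1, 0.2]
finger_gap: 0.047
finger_force: 0.0
```

Emit:
send_rows(
  deltas=[
    [[0, 0, 0, 0, 0, -0.084], [0, 0, 0, 0, 0, -0.084], [0, 0, 0, 0, 0, -0.084], [0, 0, 0, 0, 0, -0.084], [0, 0, 0, 0, 0, -0.084], [0, 0, 0, 0, 0, -0.084], [0, 0, 0, 0, 0, -0.084], [0, 0, 0, 0, 0, -0.084]],
  ],
)

```text
time: 16.65
position: [0.5858, 0.3176, 0.1118]
tcp_rot: [-180.0, -0.1, 178.1]
wrist_force: [1.1, -0.4, 0.7]
finger_gap: 0.0471
finger_force: 0.0
```

```bash
python3 - <<'E'
from h import *
st(); g=wrist(); mods(g,(.012,))
plan([[.585,.317,.0145,176.7]])
E
```

```text
{'time': 16.65, 'position': [0.5858, 0.3176, 0.1118], 'tcp_rot': [-179.9607, -0.0741, 178.1147], 'wrist_force': [1.054, -0.4301, 0.6982], 'finger_gap': 0.0471, 'finger_force': 0.0, 'joint_positions': [23.5949, 21.7029, 69.0543, -0.0036, 89.3267, -64.5198]}
mod px [350.  57.] z 0.012 [0.4646 0.3278] [77.1 18.1] -89.2
mod px [327. 231.] z 0.012 [0.589  0.3184] [80.2 49.7] -3.6
[0.585, 0.317, 0.0145, 176.7] -> [0.0026, -0.002, 0.3253] [-0.0001, -0.0001, 0.004]
```

```bash
sed -i 's/g\["eye"\]=np.array.*; return g/return g/' h.py; python3 - <<'E'
from h import *
g=wrist(); mods(g,(.012,)); st()
plan([[.586,.318,.0145,176.6]])
E
```

```text
mod px [350.  57.] z 0.012 [0.4617 0.3296] [77.2 18.1] -89.3
mod px [327. 231.] z 0.012 [0.586  0.3201] [80.2 50.2] -3.1
{'time': 16.75, 'position': [0.586, 0.3177, 0.1123], 'tcp_rot': [-179.9763, -0.0345, 178.1331], 'wrist_force': [-0.5688, -0.2785, -0.3544], 'finger_gap': 0.047, 'finger_force': 0.0, 'joint_positions': [23.594, 21.6848, 69.0284, -0.0066, 89.3281, -64.5391]}
[0.586, 0.318, 0.0145, 176.6] -> [-0.0002, 0.0013, 0.3259] [-0.0001, -0.0001, 0.0043]
```

Emit:
send_rows(
  deltas=[
    [[0, 0.001, 0.05, 0, 0, 0.004], [0, 0.001, 0.1, 0, 0, 0.004], [0, 0.001, 0.16, 0, 0, 0.004], [0, 0.001, 0.22, 0, 0, 0.004], [0, 0.001, 0.27, 0, 0, 0.004], [0, 0.001, 0.3, 0, 0, 0.004], [0, 0.001, 0.325, 0, 0, 0.004], [0, 0.001, 0.325, 0, 0, 0.004]],
  ],
)

```text
time: 17.42
position: [0.5852, 0.3176, 0.0134]
tcp_rot: [-179.9, -0.2, 176.7]
wrist_force: [-0.3, 0.3, -1.0]
finger_gap: 0.0469
finger_force: 0.0
```

Emit:
send_rows(
  deltas=[
    [[0, 0, 0, 0, 0, 0], [0, 0, 0, 0, 0, 0], [0, 0, 0, 0, 0, 0], [0, 0, 0, 0, 0, 0], [0, 0, 0, 0, 0, 0], [0, 0, 0, 0, 0, 0], [0, 0, 0, 0, 0, 0], [0, 0, 0, 0, 0, 0]],
  ],
)

```text
time: 18.08
position: [0.5862, 0.318, 0.0153]
tcp_rot: [-180.0, 0.0, 176.7]
wrist_force: [0.2, -0.4, 0.1]
finger_gap: 0.0472
finger_force: 0.0
```

Emit:
send_rows(
  deltas=[
    [[0, 0, 0, 0, 0, 0], [0, 0, 0, 0, 0, 0], [0, 0, 0, 0, 0, 0], [0, 0, 0, 0, 0, 0], [0, 0, 0, 0, 0, 0], [0, 0, 0, 0, 0, 0], [0, 0, 0, 0, 0, 0], [0, 0, 0, 0, 0, 0]],
  ],
  claw=0,
)

```text
time: 18.75
position: [0.5861, 0.3181, 0.0152]
tcp_rot: [180.0, 0.0, 176.7]
wrist_force: [0.8, 0.9, -0.9]
finger_gap: 0.026
finger_force: 40.0
```

```bash
python3 - <<'E'
from h import *
st(); g=wrist(); mods(g,(.012,)); mods(get_image("top"),(.012,))
E
```

```text
{'time': 18.75, 'position': [0.5861, 0.3181, 0.0152], 'tcp_rot': [179.9982, 0.0011, 176.7255], 'wrist_force': [0.8307, 0.9426, -0.9319], 'finger_gap': 0.026, 'finger_force': 39.9999, 'joint_positions': [23.6198, 25.3681, 75.4201, 0.0011, 79.21, -63.1059]}
mod px [321.  16.] z 0.012 [0.4668 0.3293] [79. 13.] 86.8
mod px [442. 266.] z 0.012 [ 0.4589 -0.3564] [82.9 53.5] -8.5
mod px [395. 284.] z 0.012 [ 0.4094 -0.2552] [82.9 52.9] 68.2
```

```bash
cat >> h.py <<'E'
C0=np.array([.5595,.001]);CY=4.5
def pocket(i,c=C0):
    L=np.array([[-47.5,34],[-47.5,-34],[47.5,34],[47.5,-34]])[i]/1000
    t=np.radians(CY); return c+np.array([[np.cos(t),-np.sin(t)],[np.sin(t),np.cos(t)]])@L
E
python3 - <<'E'
from h import *
print([pocket(i).round(4).tolist() for i in range(4)])
x,y=pocket(0)
plan([[.5861,.3181,.11,176.7],[x,y,.11,184.5],[x,y,.075,184.5]])
E
```

```text
[[0.5095, 0.0312], [0.5148, -0.0366], [0.6042, 0.0386], [0.6095, -0.0292]]
[0.5861, 0.3181, 0.11, 176.7] -> [0.0002, 0.0001, -0.316] [0.0, 0.0, 0.0001]
[0.5095, 0.0312, 0.11, 184.5] -> [0.1999, -0.9696, -0.0] [0.0, 0.0, -0.0217]
[0.5095, 0.0312, 0.075, 184.5] -> [0.0, -0.0, 0.1167] [0.0, 0.0, 0.0]
```

Emit:
send_rows(
  deltas=[
    [[0, 0, -0.05, 0, 0, 0], [0, 0, -0.12, 0, 0, 0], [0, 0, -0.2, 0, 0, 0], [0, 0, -0.28, 0, 0, 0], [0, 0, -0.316, 0, 0, 0], [0, 0, -0.316, 0, 0, 0], [0, 0, -0.316, 0, 0, 0], [0, 0, -0.316, 0, 0, 0]],
  ],
)

```text
time: 19.52
position: [0.5851, 0.3175, 0.1076]
tcp_rot: [-179.9, -0.2, 176.7]
wrist_force: [0.6, 0.3, -2.2]
finger_gap: 0.026
finger_force: 40.0
```

Emit:
send_rows(
  deltas=[
    [[0.2, -0.97, 0, 0, 0, -0.022], [0.2, -0.97, 0, 0, 0, -0.022], [0.2, -0.97, 0, 0, 0, -0.022], [0.2, -0.97, 0, 0, 0, -0.022], [0.2, -0.97, 0, 0, 0, -0.022], [0.2, -0.97, 0, 0, 0, -0.022], [0.2, -0.97, 0, 0, 0, -0.022], [0.2, -0.97, 0, 0, 0, -0.022]],
  ],
)

```text
time: 20.18
position: [0.5065, 0.0252, 0.1077]
tcp_rot: [-179.8, -0.3, -175.7]
wrist_force: [0.1, 0.5, -1.7]
finger_gap: 0.0258
finger_force: 40.0
```

Emit:
send_rows(
  deltas=[
    [[0, 0, 0.02, 0, 0, 0], [0, 0, 0.06, 0, 0, 0], [0, 0, 0.1, 0, 0, 0], [0, 0, 0.117, 0, 0, 0], [0, 0, 0.117, 0, 0, 0], [0, 0, 0.117, 0, 0, 0], [0, 0, 0.117, 0, 0, 0], [0, 0, 0.117, 0, 0, 0]],
  ],
)

```text
time: 20.85
position: [0.5102, 0.0314, 0.0755]
tcp_rot: [-180.0, 0.1, -175.3]
wrist_force: [-1.2, 0.7, -2.9]
finger_gap: 0.0257
finger_force: 40.0
```

```bash
python3 - <<'E'
from h import *
st(); g=wrist(); cv2.imwrite("pics/w6.png",g["img"])
s=bot.sense();p=np.array(s["position"]);M=Rm(s["tcp_rot"])
print("pred base top front corners",proj(g,[p+M@[.04,y,.0025] for y in(-.025,.025)]).round(1).tolist())
x,y=pocket(0);t=np.radians(4.5);e=np.array([np.cos(t),np.sin(t)]);f=np.array([-e[1],e[0]])
print("pred pocket -x corners floor",proj(g,[np.r_[np.array([x,y])-.042*e+k*.027*f,.018] for k in(1,-1)]).round(1).tolist())
E
```

```text
{'time': 20.85, 'position': [0.5102, 0.0314, 0.0755], 'tcp_rot': [-179.9856, 0.0666, -175.3044], 'wrist_force': [-1.2191, 0.6553, -2.9242], 'finger_gap': 0.0257, 'finger_force': 39.9995, 'joint_positions': [-2.8322, 3.6485, 94.9791, -0.0056, 81.3045, -97.5269]}
pred base top front corners [[267.5, 204.9], [377.2, 204.8]]
pred pocket -x corners floor [[369.1, 185.3], [277.1, 185.1]]
```

View pics/w6.png

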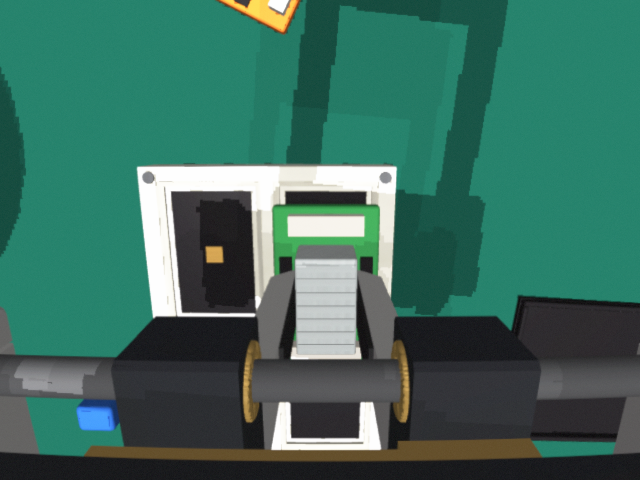

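```bash
python3 - <<'E'
from h import *
g=wrist()
t=np.radians(4.5);e=np.array([np.cos(t),np.sin(t)]);f=np.array([-e[1],e[0]])
for i in(0,1):
    P=pocket(i);print(i,"dot",proj(g,[np.r_[P,.018]]).round(1).tolist())
    print([proj(g,[np.r_[P+a*e+b*f,.018]]).round(1)[0].tolist() for a in(-.042,.042) for b in(.027,-.027)])
print("plate corners -x",[proj(g,[np.r_[C0-.101*e+b*f,.024]]).round(1)[0].tolist() for b in (.074,-.074)])
for c,a,b in blobs(masks(g["img"])["yellow"],20): print(c.round(1),a)
I=g["img"].copy()[150:330,120:420]
cv2.imwrite("pics/w7.png",cv2.resize(I,None,fx=2.6,fy=2.6,interpolation=cv2.INTER_CUBIC))
E
```

```text
0 dot [[323.3, 253.9]]
[[369.3, 185.2], [277.3, 185.0], [365.5, 317.2], [280.9, 317.0]]
1 dot [[212.5, 253.6]]
[[253.6, 185.0], [162.8, 185.2], [259.0, 316.9], [175.3, 316.3]]
plate corners -x [[393.8, 166.2], [134.8, 166.5]]
[265.2  11.7] 679
```

View pics/w7.png

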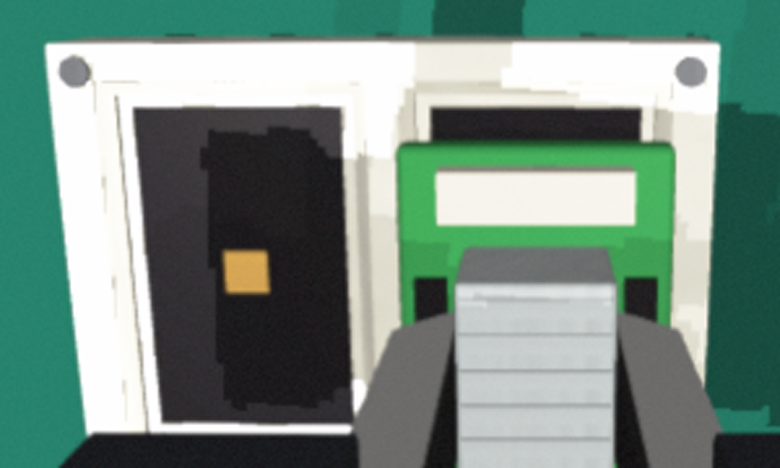

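The predicted carrier edges and dot match the picture once the small u-bias of about 2.5 px is allowed for. The module's base edge (273–380, 205) is square, so I can insert into pocket 0.

```bash
sed -i 's/C0=.*;CY/C0=np.array([.5598,.0011]);CY/' h.py; python3 - <<'E'
from h import *
st();x,y=pocket(0)
plan([[x,y,.05,184.5],[x,y,.0295,184.5]])
E
```

```text
{'time': 20.95, 'position': [0.5102, 0.0311, 0.0757], 'tcp_rot': [-179.9834, 0.0817, -175.3331], 'wrist_force': [-0.6806, -0.5173, -1.9673], 'finger_gap': 0.0254, 'finger_force': 39.9993, 'joint_positions': [-2.8605, 3.6246, 94.9862, -0.0058, 81.306, -97.5265]}
[0.5098, 0.0313, 0.05, 184.5] -> [0.0014, 0.0005, 0.0856] [-0.0, 0.0002, 0.0005]
[0.5098, 0.0313, 0.0295, 184.5] -> [0.0, -0.0, 0.0683] [0.0, 0.0, 0.0]
```

Emit:
send_rows(
  deltas=[
    [[0.0014, 0.0005, 0.02, 0, 0, 0.0005], [0.0014, 0.0005, 0.04, 0, 0, 0.0005], [0.0014, 0.0005, 0.06, 0, 0, 0.0005], [0.0014, 0.0005, 0.075, 0, 0, 0.0005], [0.0014, 0.0005, 0.085, 0, 0, 0.0005], [0.0014, 0.0005, 0.095, 0, 0, 0.0005], [0.0014, 0.0005, 0.105, 0, 0, 0.0005], [0.0014, 0.0005, 0.115, 0, 0, 0.0005]],
  ],
)

```text
time: 21.62
position: [0.5093, 0.031, 0.0403]
tcp_rot: [-180.0, 0.0, -175.5]
wrist_force: [0.8, -0.7, -2.1]
finger_gap: 0.0254
finger_force: 40.0
```

Emit:
send_rows(
  deltas=[
    [[0, 0, 0.006, 0, 0, 0], [0, 0, 0.012, 0, 0, 0], [0, 0, 0.018, 0, 0, 0], [0, 0, 0.024, 0, 0, 0], [0, 0, 0.03, 0, 0, 0], [0, 0, 0.035, 0, 0, 0], [0, 0, 0.038, 0, 0, 0], [0, 0, 0.038, 0, 0, 0]],
  ],
)

```text
time: 22.28
position: [0.5092, 0.031, 0.0291]
tcp_rot: [-180.0, 0.0, -175.5]
wrist_force: [-1.1, 0.0, -2.0]
finger_gap: 0.0256
finger_force: 40.0
```

Emit:
send_rows(
  deltas=[
    [[0, 0, 0, 0, 0, 0], [0, 0, 0, 0, 0, 0], [0, 0, 0, 0, 0, 0], [0, 0, 0, 0, 0, 0], [0, 0, 0, 0, 0, 0], [0, 0, 0, 0, 0, 0], [0, 0, 0, 0, 0, 0], [0, 0, 0, 0, 0, 0]],
  ],
)

```text
time: 22.95
position: [0.5092, 0.031, 0.0292]
tcp_rot: [-180.0, 0.0, -175.5]
wrist_force: [-0.8, -0.0, -0.7]
finger_gap: 0.0252
finger_force: 40.0
```

Emit:
send_rows(
  deltas=[
    [[0, 0, 0.003, 0, 0, 0], [0, 0, 0.003, 0, 0, 0], [0, 0, 0.003, 0, 0, 0], [0, 0, 0.003, 0, 0, 0], [0, 0, 0.003, 0, 0, 0], [0, 0, 0.003, 0, 0, 0], [0, 0, 0.003, 0, 0, 0], [0, 0, 0.003, 0, 0, 0]],
  ],
)

```text
time: 23.62
position: [0.5092, 0.0311, 0.0291]
tcp_rot: [-180.0, 0.0, -175.5]
wrist_force: [-2.9, -0.1, 6.2]
finger_gap: 0.0259
finger_force: 40.0
```

Emit:
send_rows(
  deltas=[
    [[0, 0, 0, 0, 0, 0], [0, 0, 0, 0, 0, 0], [0, 0, 0, 0, 0, 0], [0, 0, 0, 0, 0, 0], [0, 0, 0, 0, 0, 0], [0, 0, 0, 0, 0, 0], [0, 0, -0.03, 0, 0, 0], [0, 0, -0.06, 0, 0, 0]],
  ],
  claw=0.5,
)

```text
time: 24.28
position: [0.5087, 0.0311, 0.0462]
tcp_rot: [180.0, -0.1, -175.5]
wrist_force: [-0.1, -0.2, 0.2]
finger_gap: 0.0468
finger_force: 0.0
```

Emit:
send_rows(
  deltas=[
    [[0, 0, -0.05, 0, 0, 0], [0, 0, -0.12, 0, 0, 0], [0, 0, -0.2, 0, 0, 0], [0, 0, -0.28, 0, 0, 0], [0, 0, -0.3, 0, 0, 0], [0, 0, -0.3, 0, 0, 0], [0, 0, -0.3, 0, 0, 0], [0, 0, -0.3, 0, 0, 0]],
  ],
)

```text
time: 24.95
position: [0.5082, 0.0311, 0.1345]
tcp_rot: [180.0, -0.2, -175.5]
wrist_force: [-0.3, -0.3, 0.7]
finger_gap: 0.0473
finger_force: 0.0
```

```bash
python3 - <<'E'
from h import *
st(); g=wrist(); mods(g,(.026,)); mods(get_image("top"),(.026,.038))
cv2.imwrite("pics/w8.png",g["img"]); print(pocket(0))
plan([[.458,-.08,.15,120],[.4096,-.2514,.15,68.2],[.4096,-.2514,.11,68.2]])
E
```

```text
{'time': 24.95, 'position': [0.5082, 0.0311, 0.1345], 'tcp_rot': [179.9827, -0.1577, -175.5404], 'wrist_force': [-0.3396, -0.3478, 0.7251], 'finger_gap': 0.0473, 'finger_force': 0.0, 'joint_positions': [-2.8788, 1.3485, 90.4469, -0.003, 88.3633, -97.3383]}
mod px [326. 229.] z 0.026 [0.5092 0.0326] [78.7 48.9] 4.4
mod px [442. 266.] z 0.026 [ 0.4584 -0.3531] [81.8 52.8] -8.9
mod px [442. 266.] z 0.038 [ 0.4581 -0.3503] [81.  52.2] -8.9
mod px [145. 269.] z 0.026 [0.4443 0.3206] [73.2 46.2] -89.0
mod px [145. 269.] z 0.038 [0.4441 0.3168] [72.4 45.8] -89.0
mod px [395. 284.] z 0.026 [ 0.4096 -0.2531] [81.9 52.3] 68.2
mod px [395. 284.] z 0.038 [ 0.4097 -0.2512] [81.1 51.8] 68.2
[0.50977882 0.03126838]
[0.458, -0.08, 0.15, 120.0] -> [0.1954, -0.3562, -0.0521] [-0.0003, -0.0005, 0.1791]
[0.4096, -0.2514, 0.15, 68.2] -> [-0.4141, -0.4254, -0.0] [0.0, -0.0, 0.1439]
[0.4096, -0.2514, 0.11, 68.2] -> [0.0, -0.0, 0.1333] [0.0, 0.0, 0.0]
```

View pics/w8.png

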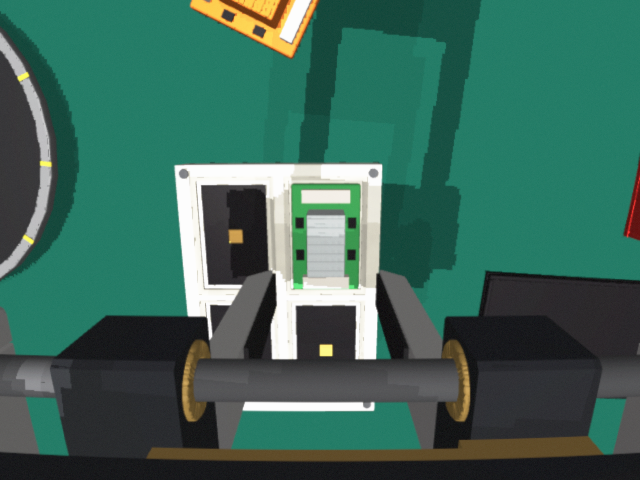

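Pocket 0 holds the module flat and square (px 326,229, yaw 4.4°). Next is the turntable module at (.410,-.251).

Emit:
send_rows(
  deltas=[
    [[0.1, -0.2, -0.05, 0, 0, 0.157], [0.195, -0.356, -0.05, 0, 0, 0.157], [0.195, -0.356, -0.05, 0, 0, 0.157], [0.195, -0.356, -0.05, 0, 0, 0.157], [0.195, -0.356, -0.05, 0, 0, 0.157], [0.195, -0.356, -0.05, 0, 0, 0.157], [0.195, -0.356, -0.05, 0, 0, 0.157], [0.195, -0.356, -0.05, 0, 0, 0.157]],
  ],
)

```text
time: 25.72
position: [0.4584, -0.08, 0.1497]
tcp_rot: [-179.9, -0.1, 127.6]
wrist_force: [-1.0, -0.0, -0.0]
finger_gap: 0.0471
finger_force: 0.0
```

Emit:
send_rows(
  deltas=[
    [[-0.3, -0.3, 0, 0, 0, 0.157], [-0.35, -0.45, 0, 0, 0, 0.157], [-0.35, -0.47, 0, 0, 0, 0.157], [-0.35, -0.47, 0, 0, 0, 0.157], [-0.35, -0.47, 0, 0, 0, 0.157], [-0.35, -0.47, 0, 0, 0, 0.157], [-0.35, -0.47, 0, 0, 0, 0.157], [-0.35, -0.47, 0, 0, 0, 0.157]],
  ],
)

```text
time: 26.38
position: [0.4116, -0.2496, 0.1496]
tcp_rot: [-179.8, -0.1, 71.0]
wrist_force: [0.8, 0.6, -1.0]
finger_gap: 0.0471
finger_force: 0.0
```

```bash
python3 - <<'E'
from h import *
st(); mods(get_image("top"),(.038,))
plan([[.41,-.2505,.105,68.2]])
E
```

```text
{'time': 26.3833, 'position': [0.4116, -0.2496, 0.1496], 'tcp_rot': [-179.8422, -0.0544, 70.9945], 'wrist_force': [0.8013, 0.6426, -1.0242], 'finger_gap': 0.0471, 'finger_force': 0.0, 'joint_positions': [-37.9879, -2.6402, 92.6603, 0.0001, 90.1468, -18.9825]}
mod px [279. 239.] z 0.038 [0.5093 0.0118] [74.1 15.2] 0.2
mod px [145. 269.] z 0.038 [0.4441 0.3168] [72.4 45.8] -89.0
[0.41, -0.2505, 0.105, 68.2] -> [-0.0054, -0.0041, 0.1489] [-0.0004, -0.0001, 0.0074]
```

Emit:
send_rows(
  deltas=[
    [[-0.005, -0.004, 0.07, 0, 0, 0.007], [-0.005, -0.004, 0.149, 0, 0, 0.007], [-0.005, -0.004, 0.149, 0, 0, 0.007], [-0.005, -0.004, 0.149, 0, 0, 0.007], [-0.005, -0.004, 0.149, 0, 0, 0.007], [-0.005, -0.004, 0.149, 0, 0, 0.007], [-0.005, -0.004, 0.149, 0, 0, 0.007], [-0.005, -0.004, 0.149, 0, 0, 0.007]],
  ],
)

```text
time: 27.1
position: [0.4116, -0.2509, 0.1077]
tcp_rot: [179.9, 0.0, 68.9]
wrist_force: [-0.2, -0.3, -0.1]
finger_gap: 0.0471
finger_force: 0.0
```

```bash
cat >> h.py <<'E'
def near(z,goal_z):
    """wrist-measured module nearest the TCP, with the sideways camera bias taken off"""
    g=wrist(); s=bot.sense(); p=np.array(s["position"]); M=Rm(s["tcp_rot"]); best=None
    for c,a,b in blobs(masks(g["img"])["green"],300,7):
        r=rect(g,b,z); d=np.linalg.norm(r[0]-p[:2])
        if best is None or d<best[0]: best=(d,r)
    c,sz,yaw=best[1]; dep=g["eye"][2]-z
    c=c-M[:2,1]*(.0032-.0082*dep)
    psi=s["tcp_rot"][2]; yaw+=180*round((psi-yaw)/180)
    print("module",c.round(4),np.round(sz,1),round(yaw,1)); plan([[*c,goal_z,yaw]])
E
python3 - <<'E'
from h import *
st(); near(.038,.041)
E
```

```text
{'time': 27.1, 'position': [0.4116, -0.2509, 0.1077], 'tcp_rot': [179.8727, 0.0411, 68.9237], 'wrist_force': [-0.1507, -0.2868, -0.1074], 'finger_gap': 0.0471, 'finger_force': 0.0, 'joint_positions': [-38.1145, -1.4648, 96.373, -0.002, 84.9581, -17.0381]}
module [ 0.4095 -0.2472] [80.1 49.9] 67.9
[0.4095, -0.2472, 0.041, 67.8862] -> [0.0092, -0.0106, 0.2216] [0.0003, 0.0001, 0.0029]
```

Emit:
send_rows(
  deltas=[
    [[0.009, -0.01, 0.03, 0, 0, 0.003], [0.009, -0.01, 0.07, 0, 0, 0.003], [0.009, -0.01, 0.11, 0, 0, 0.003], [0.009, -0.01, 0.15, 0, 0, 0.003], [0.009, -0.01, 0.18, 0, 0, 0.003], [0.009, -0.01, 0.21, 0, 0, 0.003], [0.009, -0.01, 0.222, 0, 0, 0.003], [0.009, -0.01, 0.222, 0, 0, 0.003]],
  ],
)

```text
time: 27.82
position: [0.4086, -0.2465, 0.0391]
tcp_rot: [-179.9, -0.0, 67.8]
wrist_force: [-0.6, -0.3, 0.8]
finger_gap: 0.0471
finger_force: 0.0
```

Emit:
send_rows(
  deltas=[
    [[0, 0, 0, 0, 0, 0], [0, 0, 0, 0, 0, 0], [0, 0, 0, 0, 0, 0], [0, 0, 0, 0, 0, 0], [0, 0, 0, 0, 0, 0], [0, 0, 0, 0, 0, 0], [0, 0, 0, 0, 0, 0], [0, 0, 0, 0, 0, 0]],
  ],
  claw=0,
)

```text
time: 28.48
position: [0.4095, -0.2473, 0.0402]
tcp_rot: [179.9, 0.0, 67.8]
wrist_force: [1.2, -0.5, 0.2]
finger_gap: 0.0256
finger_force: 40.0
```

Emit:
send_rows(
  deltas=[
    [[0, 0, -0.05, 0, 0, 0], [0, 0, -0.12, 0, 0, 0], [0, 0, -0.2, 0, 0, 0], [0, 0, -0.26, 0, 0, 0], [0, 0, -0.26, 0, 0, 0], [0, 0, -0.26, 0, 0, 0], [0, 0, -0.26, 0, 0, 0], [0, 0, -0.26, 0, 0, 0]],
  ],
)

```text
time: 29.15
position: [0.4079, -0.246, 0.1156]
tcp_rot: [-179.8, -0.1, 67.8]
wrist_force: [-0.4, 1.4, -2.9]
finger_gap: 0.0258
finger_force: 40.0
```

```bash
cat >> h.py <<'E'
def held(off=.0112):
    """held module: front base edge seen against the one expected for a centred grasp -> tool-x offset, and skew"""
    g=wrist(); s=bot.sense(); p=np.array(s["position"]); M=Rm(s["tcp_rot"])
    z=p[2]-off+.008
    c0=proj(g,p+M@[.02,0,off-.008])[0]
    bl=[b for c,a,b in blobs(masks(g["img"])["green"],300,3)]
    m=max(bl,key=lambda b:b[:int(c0[1])+5,int(c0[0])-60:int(c0[0])+60].sum())
    top=[]
    for u in range(int(c0[0])-25,int(c0[0])+35,5):
        v=np.flatnonzero(m[:,u]); 
        if len(v): top.append((u,v[0]))
    w=p2w(g,top,z)-p[:2]; t=np.c_[w,np.zeros(len(w))]@M
    k=np.polyfit(t[:,1],t[:,0],1); print("front edge tool x mm",(np.median(t[:,0])*1000).round(2),"(40 if centred), skew deg",np.degrees(np.arctan(k[0])).round(2))
E
python3 - <<'E'
from h import *
st(); held()
x,y=pocket(1)
plan([[.46,-.14,.125,36],[x,y,.125,4.5],[x,y,.06,4.5]])
E
```

```text
{'time': 29.15, 'position': [0.4079, -0.246, 0.1156], 'tcp_rot': [-179.7635, -0.0615, 67.8197], 'wrist_force': [-0.4217, 1.3506, -2.8583], 'finger_gap': 0.0258, 'finger_force': 39.9974, 'joint_positions': [-37.9181, -2.1945, 96.1594, -0.005, 86.2794, -15.7375]}
front edge tool x mm 39.9 (40 if centred), skew deg 0.01
[0.46, -0.14, 0.125, 36.0] -> [0.3929, 0.0269, -0.0305] [-0.0007, 0.0, 0.0884]
[0.5151, -0.0365, 0.125, 4.5] -> [0.3514, -0.1711, -0.0] [-0.0, -0.0, 0.0875]
[0.5151, -0.0365, 0.06, 4.5] -> [0.0, -0.0, 0.2167] [0.0, 0.0, 0.0]
```

Emit:
send_rows(
  deltas=[
    [[0.15, 0.02, -0.03, 0, 0, 0.088], [0.3, 0.027, -0.03, 0, 0, 0.088], [0.393, 0.027, -0.03, 0, 0, 0.088], [0.393, 0.027, -0.03, 0, 0, 0.088], [0.393, 0.027, -0.03, 0, 0, 0.088], [0.393, 0.027, -0.03, 0, 0, 0.088], [0.393, 0.027, -0.03, 0, 0, 0.088], [0.393, 0.027, -0.03, 0, 0, 0.088]],
  ],
)

```text
time: 29.87
position: [0.4606, -0.141, 0.1261]
tcp_rot: [-179.9, 0.1, 36.2]
wrist_force: [-0.8, 0.6, -1.6]
finger_gap: 0.0256
finger_force: 40.0
```

Emit:
send_rows(
  deltas=[
    [[0.15, -0.08, 0, 0, 0, 0.088], [0.3, -0.16, 0, 0, 0, 0.088], [0.351, -0.171, 0, 0, 0, 0.088], [0.351, -0.171, 0, 0, 0, 0.088], [0.351, -0.171, 0.07, 0, 0, 0.088], [0.351, -0.171, 0.14, 0, 0, 0.088], [0.351, -0.171, 0.17, 0, 0, 0.088], [0.351, -0.171, 0.17, 0, 0, 0.088]],
  ],
)

```text
time: 30.53
position: [0.5134, -0.0374, 0.0726]
tcp_rot: [-179.9, 0.4, 4.5]
wrist_force: [-0.7, 1.3, -1.8]
finger_gap: 0.0258
finger_force: 40.0
```

Emit:
send_rows(
  deltas=[
    [[0, 0, 0, 0, 0, 0], [0, 0, 0, 0, 0, 0], [0, 0, 0, 0, 0, 0], [0, 0, 0, 0, 0, 0], [0, 0, 0, 0, 0, 0], [0, 0, 0, 0, 0, 0], [0, 0, 0, 0, 0, 0], [0, 0, 0, 0, 0, 0]],
  ],
)

```text
time: 31.2
position: [0.5159, -0.0373, 0.076]
tcp_rot: [180.0, -0.0, 4.5]
wrist_force: [-0.2, -0.1, -1.8]
finger_gap: 0.0256
finger_force: 40.0
```

```bash
python3 - <<'E'
from h import *
st(); held(.0102)
x,y=pocket(1)
plan([[x,y,.045,4.5],[x,y,.0282,4.5]])
E
```

```text
{'time': 31.2, 'position': [0.5159, -0.0373, 0.076], 'tcp_rot': [179.9918, -0.0168, 4.4672], 'wrist_force': [-0.1592, -0.0701, -1.8023], 'finger_gap': 0.0256, 'finger_force': 39.9974, 'joint_positions': [-10.4102, 4.4293, 94.0853, -0.0036, 81.4671, 75.1231]}
front edge tool x mm 38.18 (40 if centred), skew deg -0.02
[0.5151, -0.0365, 0.045, 4.5] -> [-0.0024, -0.0026, 0.1031] [0.0, -0.0, -0.0001]
[0.5151, -0.0365, 0.0282, 4.5] -> [0.0, -0.0, 0.056] [0.0, 0.0, 0.0]
```

```bash
python3 - <<'E'
from h import *
g=wrist(); s=bot.sense();p=np.array(s["position"]);M=Rm(s["tcp_rot"])
print(proj(g,[p+M@[.04,y,.0022] for y in(-.025,.025)]).round(1).tolist())
m=masks(g["img"])["green"]
print([int(np.flatnonzero(m[100:,u])[0])+100 for u in (290,310,330,350,370)], g["img"][195:215,330].tolist())
cv2.imwrite("pics/w9.png",cv2.resize(g["img"][150:330,220:440],None,fx=3,fy=3))
E
```

```text
[[273.9, 204.1], [383.7, 204.0]]
[212, 208, 208, 208, 208] [[26, 22, 23], [17, 18, 18], [19, 14, 19], [17, 19, 21], [23, 21, 23], [22, 20, 21], [22, 21, 22], [21, 21, 22], [24, 22, 22], [20, 19, 18], [24, 33, 22], [29, 55, 21], [38, 78, 26], [63, 128, 46], [87, 168, 64], [99, 190, 75], [112, 208, 85], [117, 214, 89], [117, 213, 88], [116, 211, 88]]
```

View pics/w9.png

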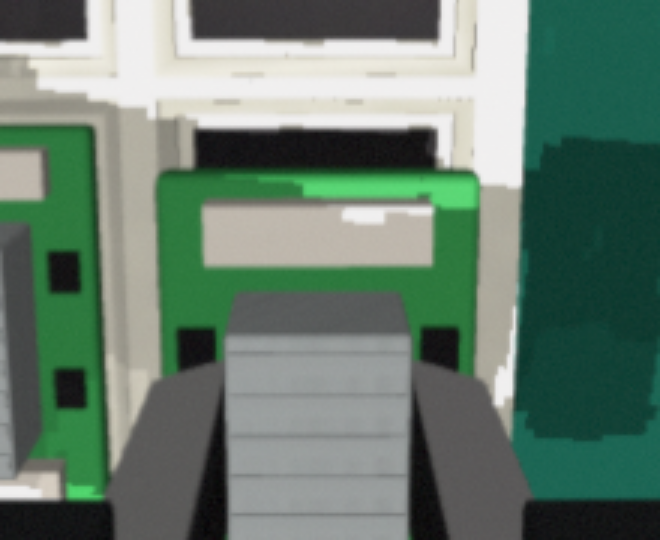

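The reported wrist eye turns out to be off in the world frame (about +1.6 mm in y), not in the tool frame. The module's front edge at v≈206 shows it sits about 1.2 mm back in the hand. I'll shift the target by that amount.

```bash
python3 - <<'E'
s=open('h.py').read()
s=s.replace('g=get_image("wrist"); M=Rm(bot.sense()["tcp_rot"])\n    return g','g=get_image("wrist"); g["eye"]=np.array(g["eye"])-[.0003,.0016,0]; return g')
s=s.replace('c=c-M[:2,1]*(.0032-.0082*dep)\n','').replace('dep=g["eye"][2]-z\n    ','')
open('h.py','w').write(s)
E
python3 - <<'E'
from h import *
held(.0102);x,y=pocket(1);x+=.0012
st();plan([[x,y,.045,4.5],[x,y,.0278,4.5]])
E
```

```text
front edge tool x mm 37.73 (40 if centred), skew deg -0.03
{'time': 31.35, 'position': [0.5159, -0.0373, 0.0759], 'tcp_rot': [179.9945, 0.0006, 4.4649], 'wrist_force': [0.272, 0.4093, -2.0569], 'finger_gap': 0.0256, 'finger_force': 39.9974, 'joint_positions': [-10.4102, 4.4411, 94.0921, -0.0055, 81.4659, 75.1257]}
[0.5163, -0.0365, 0.045, 4.5] -> [0.0017, -0.0023, 0.1029] [0.0, 0.0, -0.0001]
[0.5163, -0.0365, 0.0278, 4.5] -> [0.0, -0.0, 0.0573] [0.0, 0.0, 0.0]
```

Emit:
send_rows(
  deltas=[
    [[0.002, -0.0023, 0.02, 0, 0, 0], [0.002, -0.0023, 0.04, 0, 0, 0], [0.002, -0.0023, 0.06, 0, 0, 0], [0.002, -0.0023, 0.08, 0, 0, 0], [0.002, -0.0023, 0.095, 0, 0, 0], [0.002, -0.0023, 0.105, 0, 0, 0], [0.002, -0.0023, 0.115, 0, 0, 0], [0.002, -0.0023, 0.125, 0, 0, 0]],
  ],
)

```text
time: 32.02
position: [0.5165, -0.0366, 0.0381]
tcp_rot: [180.0, -0.0, 4.5]
wrist_force: [0.3, 0.3, -1.8]
finger_gap: 0.0261
finger_force: 40.0
```

Emit:
send_rows(
  deltas=[
    [[0, 0, 0.006, 0, 0, 0], [0, 0, 0.012, 0, 0, 0], [0, 0, 0.018, 0, 0, 0], [0, 0, 0.024, 0, 0, 0], [0, 0, 0.03, 0, 0, 0], [0, 0, 0.034, 0, 0, 0], [0, 0, 0.036, 0, 0, 0], [0, 0, 0.036, 0, 0, 0]],
  ],
)

```text
time: 32.68
position: [0.5165, -0.0365, 0.0283]
tcp_rot: [180.0, -0.0, 4.5]
wrist_force: [-2.1, 0.2, 1.8]
finger_gap: 0.0258
finger_force: 40.0
```

```bash
python3 - <<'E'
from h import *
st()
E
```

```text
{'time': 32.6833, 'position': [0.5165, -0.0365, 0.0283], 'tcp_rot': [179.9882, -0.0154, 4.4641], 'wrist_force': [-2.0558, 0.2059, 1.8231], 'finger_gap': 0.0258, 'finger_force': 39.9989, 'joint_positions': [-10.3161, 6.9543, 97.1434, -0.0077, 75.8844, 75.2217]}
```

Contact comes at the expected depth. I'll release, rise and look.

Emit:
send_rows(
  deltas=[
    [[0, 0, 0, 0, 0, 0], [0, 0, 0, 0, 0, 0], [0, 0, 0, 0, 0, 0], [0, 0, 0, 0, 0, 0], [0, 0, 0, 0, 0, 0], [0, 0, 0, 0, 0, 0], [0, 0, -0.03, 0, 0, 0], [0, 0, -0.06, 0, 0, 0]],
  ],
  claw=0.5,
)

```text
time: 33.35
position: [0.5159, -0.0365, 0.0456]
tcp_rot: [-180.0, 0.1, 4.5]
wrist_force: [0.1, 0.6, 0.0]
finger_gap: 0.0469
finger_force: 0.0
```

Emit:
send_rows(
  deltas=[
    [[0, 0, -0.05, 0, 0, 0], [0, 0, -0.12, 0, 0, 0], [0, 0, -0.2, 0, 0, 0], [0, 0, -0.28, 0, 0, 0], [0, 0, -0.33, 0, 0, 0], [0, 0, -0.33, 0, 0, 0], [0, 0, -0.33, 0, 0, 0], [0, 0, -0.33, 0, 0, 0]],
  ],
)

```text
time: 34.02
position: [0.5159, -0.0364, 0.1438]
tcp_rot: [-180.0, 0.1, 4.5]
wrist_force: [1.1, -0.3, 0.0]
finger_gap: 0.047
finger_force: 0.0
```

```bash
python3 - <<'E'
from h import *
st(); g=wrist(); mods(g,(.026,)); mods(get_image("top"),(.026,.038)); print(pocket(0),pocket(1))
plan([[.458,-.348,.15,-8.7]])
E
```

```text
{'time': 34.0167, 'position': [0.5159, -0.0364, 0.1438], 'tcp_rot': [-179.9869, 0.0668, 4.4656], 'wrist_force': [1.1454, -0.3289, 0.0168], 'finger_gap': 0.047, 'finger_force': 0.0, 'joint_positions': [-10.3179, 2.0348, 88.6709, -0.0044, 89.3622, 75.2166]}
mod px [239. 221.] z 0.026 [0.51   0.0315] [78.1 48.4] 4.7
mod px [326. 225.] z 0.026 [ 0.5148 -0.0365] [78.5 48.9] 4.4
mod px [442. 266.] z 0.026 [ 0.4584 -0.3531] [82.  53.3] -8.9
mod px [442. 266.] z 0.038 [ 0.458  -0.3503] [81.2 52.8] -8.9
mod px [145. 269.] z 0.026 [0.4443 0.3206] [73.2 46.2] -89.0
mod px [145. 269.] z 0.038 [0.4441 0.3168] [72.4 45.8] -89.0
[0.50977882 0.03126838] [ 0.51511404 -0.036522  ]
[0.458, -0.348, 0.15, -8.7] -> [-0.2716, 1.0208, -0.0236] [-0.0001, 0.0005, 0.0366]
```

Emit:
send_rows(
  deltas=[
    [[-0.27, 1.0, -0.02, 0, 0, 0.0366], [-0.27, 1.0, -0.02, 0, 0, 0.0366], [-0.27, 1.0, -0.02, 0, 0, 0.0366], [-0.27, 1.0, -0.02, 0, 0, 0.0366], [-0.27, 1.0, -0.02, 0, 0, 0.0366], [-0.27, 1.0, -0.02, 0, 0, 0.0366], [-0.27, 1.0, -0.02, 0, 0, 0.0366], [-0.27, 1.0, -0.02, 0, 0, 0.0366]],
  ],
)

```text
time: 34.78
position: [0.4568, -0.346, 0.1487]
tcp_rot: [180.0, 0.2, -8.9]
wrist_force: [0.2, 0.1, 0.0]
finger_gap: 0.0469
finger_force: 0.0
```

Emit:
send_rows(
  deltas=[
    [[0, 0.02, 0.05, 0, 0, 0], [0, 0.02, 0.1, 0, 0, 0], [0, 0.02, 0.15, 0, 0, 0], [0, 0.02, 0.15, 0, 0, 0], [0, 0.02, 0.15, 0, 0, 0], [0, 0.02, 0.15, 0, 0, 0], [0, 0.02, 0.15, 0, 0, 0], [0, 0.02, 0.15, 0, 0, 0]],
  ],
)

```text
time: 35.45
position: [0.4587, -0.3481, 0.1068]
tcp_rot: [179.9, -0.1, -8.7]
wrist_force: [-0.8, 0.4, -0.8]
finger_gap: 0.0472
finger_force: 0.0
```

```bash
python3 - <<'E'
from h import *
st(); near(.038,.041)
E
```

```text
{'time': 35.45, 'position': [0.4587, -0.3481, 0.1068], 'tcp_rot': [179.9266, -0.1033, -8.6874], 'wrist_force': [-0.7756, 0.3575, -0.8007], 'finger_gap': 0.0472, 'finger_force': 0.0, 'joint_positions': [-42.8319, 10.409, 83.7567, -0.0028, 85.7076, 55.8558]}
module [ 0.4593 -0.3485] [79.5 49.7] -8.9
[0.4593, -0.3485, 0.041, -8.8711] -> [0.0019, 0.001, 0.2192] [0.0002, -0.0003, 0.0005]
```

Emit:
send_rows(
  deltas=[
    [[0.002, 0.001, 0.03, 0, 0, 0], [0.002, 0.001, 0.07, 0, 0, 0], [0.002, 0.001, 0.11, 0, 0, 0], [0.002, 0.001, 0.15, 0, 0, 0], [0.002, 0.001, 0.18, 0, 0, 0], [0.002, 0.001, 0.21, 0, 0, 0], [0.002, 0.001, 0.22, 0, 0, 0], [0.002, 0.001, 0.22, 0, 0, 0]],
  ],
)

```text
time: 36.17
position: [0.4586, -0.3479, 0.0389]
tcp_rot: [-180.0, 0.0, -8.7]
wrist_force: [0.3, -0.5, 0.4]
finger_gap: 0.0473
finger_force: 0.0
```

Emit:
send_rows(
  deltas=[
    [[0, 0, 0, 0, 0, 0], [0, 0, 0, 0, 0, 0], [0, 0, 0, 0, 0, 0], [0, 0, 0, 0, 0, 0], [0, 0, 0, 0, 0, 0], [0, 0, 0, 0, 0, 0], [0, 0, 0, 0, 0, 0], [0, 0, 0, 0, 0, 0]],
  ],
  claw=0,
)

```text
time: 36.83
position: [0.4587, -0.3484, 0.0397]
tcp_rot: [180.0, -0.0, -8.7]
wrist_force: [-0.3, -0.1, 0.5]
finger_gap: 0.0257
finger_force: 39.9
```

Emit:
send_rows(
  deltas=[
    [[0, 0, -0.05, 0, 0, 0], [0, 0, -0.12, 0, 0, 0], [0, 0, -0.2, 0, 0, 0], [0, 0, -0.28, 0, 0, 0], [0, 0, -0.3, 0, 0, 0], [0, 0, -0.3, 0, 0, 0], [0, 0, -0.3, 0, 0, 0], [0, 0, -0.3, 0, 0, 0]],
  ],
)

```text
time: 37.5
position: [0.4576, -0.3473, 0.1271]
tcp_rot: [-179.9, 0.2, -8.7]
wrist_force: [0.3, 0.1, -3.3]
finger_gap: 0.0259
finger_force: 39.9
```

```bash
python3 - <<'E'
from h import *
st(); held(.0105)
x,y=pocket(3)
plan([[.54,-.18,.13,0],[x,y,.13,4.5],[x,y,.07,4.5]])
E
```

```text
{'time': 37.5, 'position': [0.4576, -0.3473, 0.1271], 'tcp_rot': [-179.8683, 0.2035, -8.7128], 'wrist_force': [0.3362, 0.0637, -3.3431], 'finger_gap': 0.0259, 'finger_force': 39.9434, 'joint_positions': [-42.8469, 9.8746, 82.0276, -0.0052, 88.3401, 55.8663]}
front edge tool x mm 41.01 (40 if centred), skew deg -0.01
[0.54, -0.18, 0.13, 0.0] -> [0.1871, -0.5928, -0.0094] [-0.0004, 0.0006, -0.0242]
[0.6098, -0.0291, 0.13, 4.5] -> [0.2327, -0.5031, -0.0] [0.0, 0.0, -0.0125]
[0.6098, -0.0291, 0.07, 4.5] -> [0.0, -0.0, 0.2] [0.0, 0.0, 0.0]
```

Emit:
send_rows(
  deltas=[
    [[0.187, -0.593, -0.01, 0, 0, -0.024], [0.187, -0.593, -0.01, 0, 0, -0.024], [0.187, -0.593, -0.01, 0, 0, -0.024], [0.187, -0.593, -0.01, 0, 0, -0.024], [0.187, -0.593, -0.01, 0, 0, -0.024], [0.187, -0.593, -0.01, 0, 0, -0.024], [0.187, -0.593, -0.01, 0, 0, -0.024], [0.187, -0.593, -0.01, 0, 0, -0.024]],
  ],
)

```text
time: 38.22
position: [0.5402, -0.1813, 0.1312]
tcp_rot: [-180.0, 0.1, -0.1]
wrist_force: [-0.2, -0.9, -3.0]
finger_gap: 0.0258
finger_force: 39.9
```

Emit:
send_rows(
  deltas=[
    [[0.12, -0.25, 0, 0, 0, -0.0125], [0.233, -0.503, 0, 0, 0, -0.0125], [0.233, -0.503, 0, 0, 0, -0.0125], [0.233, -0.503, 0, 0, 0, -0.0125], [0.233, -0.503, 0.06, 0, 0, -0.0125], [0.233, -0.503, 0.12, 0, 0, -0.0125], [0.233, -0.503, 0.18, 0, 0, -0.0125], [0.233, -0.503, 0.18, 0, 0, -0.0125]],
  ],
)

```text
time: 38.88
position: [0.6077, -0.0312, 0.0731]
tcp_rot: [-179.9, 0.6, 4.3]
wrist_force: [-0.5, 0.8, -3.7]
finger_gap: 0.0257
finger_force: 39.9
```

Emit:
send_rows(
  deltas=[
    [[0, 0, 0, 0, 0, 0], [0, 0, 0, 0, 0, 0], [0, 0, 0, 0, 0, 0], [0, 0, 0, 0, 0, 0], [0, 0, 0, 0, 0, 0], [0, 0, 0, 0, 0, 0], [0, 0, 0, 0, 0, 0], [0, 0, 0, 0, 0, 0]],
  ],
)

```text
time: 39.55
position: [0.6112, -0.0301, 0.0788]
tcp_rot: [180.0, -0.0, 4.4]
wrist_force: [0.2, -0.4, -0.9]
finger_gap: 0.0257
finger_force: 39.9
```

```bash
python3 - <<'E'
from h import *
st(); held(.0097)
g=wrist(); cv2.imwrite("pics/w10.png",cv2.resize(g["img"][150:330,220:440],None,fx=3,fy=3))
x,y=pocket(3)
plan([[x,y,.045,4.5],[x,y,.0273,4.5]])
E
```

```text
{'time': 39.55, 'position': [0.6112, -0.0301, 0.0788], 'tcp_rot': [179.989, -0.026, 4.4314], 'wrist_force': [0.2459, -0.4454, -0.9379], 'finger_gap': 0.0257, 'finger_force': 39.9436, 'joint_positions': [-8.1195, 15.9532, 80.3337, -0.0051, 83.6853, 77.4497]}
front edge tool x mm 41.08 (40 if centred), skew deg 0.78
[0.6098, -0.0291, 0.045, 4.5] -> [-0.0042, -0.0036, 0.112] [0.0, -0.0, -0.0002]
[0.6098, -0.0291, 0.0273, 4.5] -> [0.0, -0.0, 0.059] [0.0, 0.0, 0.0]
```

View pics/w10.png

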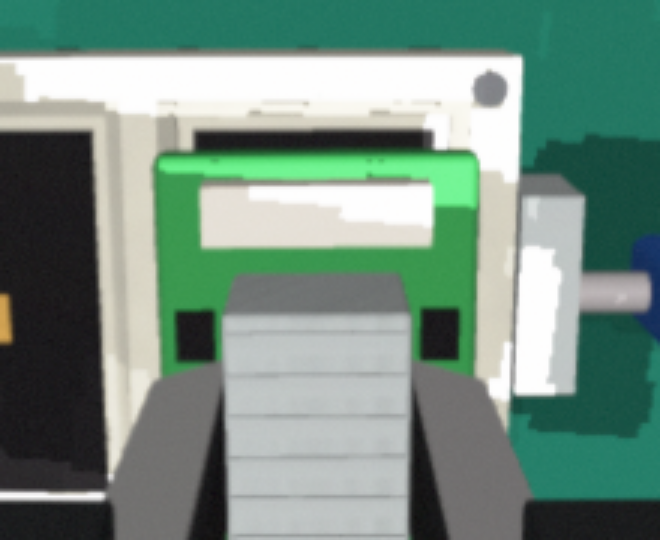

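The base edge is at v≈202, against 206 last time, so this one sits about 0.9 mm forward in the hand. I'll shift the target and insert into pocket 3.

Emit:
send_rows(
  deltas=[
    [[-0.007, -0.0036, 0.02, 0, 0, 0], [-0.007, -0.0036, 0.04, 0, 0, 0], [-0.007, -0.0036, 0.06, 0, 0, 0], [-0.007, -0.0036, 0.08, 0, 0, 0], [-0.007, -0.0036, 0.1, 0, 0, 0], [-0.007, -0.0036, 0.115, 0, 0, 0], [-0.007, -0.0036, 0.125, 0, 0, 0], [-0.007, -0.0036, 0.135, 0, 0, 0]],
  ],
)

```text
time: 40.32
position: [0.6089, -0.0292, 0.0375]
tcp_rot: [180.0, 0.0, 4.4]
wrist_force: [0.5, 0.1, -2.5]
finger_gap: 0.0256
finger_force: 39.9
```

Emit:
send_rows(
  deltas=[
    [[0, 0, 0.006, 0, 0, 0], [0, 0, 0.012, 0, 0, 0], [0, 0, 0.018, 0, 0, 0], [0, 0, 0.024, 0, 0, 0], [0, 0, 0.03, 0, 0, 0], [0, 0, 0.034, 0, 0, 0], [0, 0, 0.036, 0, 0, 0], [0, 0, 0.036, 0, 0, 0]],
  ],
)

```text
time: 40.98
position: [0.6091, -0.0292, 0.0278]
tcp_rot: [180.0, -0.0, 4.4]
wrist_force: [0.4, -0.4, -0.6]
finger_gap: 0.0257
finger_force: 39.9
```

```bash
python3 - <<'E'
from h import *
st()
E
```

```text
{'time': 40.9833, 'position': [0.6091, -0.0292, 0.0278], 'tcp_rot': [179.9894, -0.0253, 4.4262], 'wrist_force': [0.4474, -0.3808, -0.5812], 'finger_gap': 0.0257, 'finger_force': 39.9441, 'joint_positions': [-8.0669, 17.9779, 83.8841, -0.005, 78.111, 77.508]}
```

Emit:
send_rows(
  deltas=[
    [[0, 0, 0.002, 0, 0, 0], [0, 0, 0.002, 0, 0, 0], [0, 0, 0.002, 0, 0, 0], [0, 0, 0.002, 0, 0, 0], [0, 0, 0.002, 0, 0, 0], [0, 0, 0.002, 0, 0, 0], [0, 0, 0.002, 0, 0, 0], [0, 0, 0.002, 0, 0, 0]],
  ],
)

```text
time: 41.65
position: [0.6091, -0.0292, 0.0277]
tcp_rot: [180.0, -0.0, 4.4]
wrist_force: [-3.7, 0.8, 4.5]
finger_gap: 0.0254
finger_force: 39.9
```

Emit:
send_rows(
  deltas=[
    [[0, 0, 0, 0, 0, 0], [0, 0, 0, 0, 0, 0], [0, 0, 0, 0, 0, 0], [0, 0, 0, 0, 0, 0], [0, 0, 0, 0, 0, 0], [0, 0, 0, 0, 0, 0], [0, 0, -0.03, 0, 0, 0], [0, 0, -0.06, 0, 0, 0]],
  ],
  claw=0.5,
)

```text
time: 42.32
position: [0.6084, -0.0291, 0.0445]
tcp_rot: [-180.0, 0.1, 4.4]
wrist_force: [0.7, 0.1, 0.1]
finger_gap: 0.0469
finger_force: 0.0
```

Emit:
send_rows(
  deltas=[
    [[0, 0, -0.05, 0, 0, 0], [0, 0, -0.12, 0, 0, 0], [0, 0, -0.2, 0, 0, 0], [0, 0, -0.28, 0, 0, 0], [0, 0, -0.33, 0, 0, 0], [0, 0, -0.33, 0, 0, 0], [0, 0, -0.33, 0, 0, 0], [0, 0, -0.33, 0, 0, 0]],
  ],
)

```text
time: 42.98
position: [0.6084, -0.0291, 0.1429]
tcp_rot: [-180.0, 0.1, 4.4]
wrist_force: [0.7, -0.0, -0.3]
finger_gap: 0.0469
finger_force: 0.0
```

```bash
python3 - <<'E'
from h import *
st(); g=wrist(); mods(g,(.026,)); print([pocket(i).round(4).tolist() for i in range(4)])
plan([[.6235,-.09,.145,50],[.6235,-.106,.145,94.5],[.6235,-.106,.015,94.5]])
E
```

```text
{'time': 42.9833, 'position': [0.6084, -0.0291, 0.1429], 'tcp_rot': [-179.9893, 0.07, 4.4258], 'wrist_force': [0.7114, -0.0264, -0.3357], 'finger_gap': 0.0469, 'finger_force': 0.0, 'joint_positions': [-8.0666, 13.6679, 75.7233, -0.0046, 90.6794, 77.5076]}
mod px [326. 221.] z 0.026 [ 0.6105 -0.0289] [78.8 48.8] 5.1
[[0.5098, 0.0313], [0.5151, -0.0365], [0.6045, 0.0387], [0.6098, -0.0291]]
[0.6235, -0.09, 0.145, 50.0] -> [0.0355, 0.2066, -0.01] [-0.0002, 0.0004, -0.1266]
[0.6235, -0.106, 0.145, 94.5] -> [-0.0409, 0.0343, 0.0] [-0.0, 0.0, -0.1236]
[0.6235, -0.106, 0.015, 94.5] -> [0.0, -0.0, 0.4333] [0.0, 0.0, 0.0]
```

Emit:
send_rows(
  deltas=[
    [[0.035, 0.2, -0.05, 0, 0, -0.126], [0.035, 0.2, -0.1, 0, 0, -0.126], [0.035, 0.2, -0.2, 0, 0, -0.126], [0.035, 0.2, -0.2, 0, 0, -0.126], [0.035, 0.2, -0.2, 0, 0, -0.126], [0.035, 0.2, -0.2, 0, 0, -0.126], [0.035, 0.2, -0.2, 0, 0, -0.126], [0.035, 0.2, -0.2, 0, 0, -0.126]],
  ],
)

```text
time: 43.7
position: [0.6233, -0.0881, 0.2015]
tcp_rot: [-179.8, 0.1, 49.8]
wrist_force: [0.0, 0.0, -0.6]
finger_gap: 0.0469
finger_force: 0.0
```

Emit:
send_rows(
  deltas=[
    [[-0.04, 0.034, 0, 0, 0, -0.124], [-0.04, 0.034, 0, 0, 0, -0.124], [-0.04, 0.034, 0, 0, 0, -0.124], [-0.04, 0.034, 0, 0, 0, -0.124], [-0.04, 0.034, 0, 0, 0, -0.124], [-0.04, 0.034, 0, 0, 0, -0.124], [-0.04, 0.034, 0, 0, 0, -0.124], [-0.04, 0.034, 0, 0, 0, -0.124]],
  ],
)

```text
time: 44.37
position: [0.6236, -0.1038, 0.2021]
tcp_rot: [-179.9, -0.0, 94.4]
wrist_force: [-0.2, 0.7, 0.9]
finger_gap: 0.047
finger_force: 0.0
```

```bash
python3 - <<'E'
from h import *
st(); g=wrist(); mods(g,(.026,)); cv2.imwrite("pics/w11.png",g["img"])
for c,a,b in blobs(masks(g["img"])["blue"],60): print("blue",rect(g,b,.043))
mods(get_image("top"),(.026,)); plan([[.6235,-.1065,.09,94.5],[.6235,-.1065,.015,94.5]])
E
```

```text
{'time': 44.3667, 'position': [0.6236, -0.1038, 0.2021], 'tcp_rot': [-179.8571, -0.0434, 94.372], 'wrist_force': [-0.1871, 0.6799, 0.9319], 'finger_gap': 0.047, 'finger_force': 0.0, 'joint_positions': [-14.5838, 15.7262, 66.4869, -0.0054, 97.9362, -18.9566]}
mod px [209.  52.] z 0.026 [0.5077 0.0307] [79.4 49.4] 4.0
mod px [213. 132.] z 0.026 [ 0.5149 -0.0365] [79.5 48.8] 4.0
mod px [318. 131.] z 0.026 [ 0.6099 -0.0289] [79.  48.4] 4.3
blue (array([ 0.62291943, -0.10567253]), (22.74944305419922, 15.53288459777832), -85.64724016189575)
mod px [306. 195.] z 0.026 [ 0.6098 -0.0515] [68.7 36.8] -22.8
mod px [263. 244.] z 0.026 [0.5041 0.0484] [73.8 16.4] 14.9
mod px [145. 269.] z 0.026 [0.4443 0.3206] [73.2 46.2] -89.0
[0.6235, -0.1065, 0.09, 94.5] -> [-0.0091, -0.0008, 0.3752] [-0.0003, -0.0001, -0.0005]
[0.6235, -0.1065, 0.015, 94.5] -> [0.0, -0.0, 0.25] [0.0, 0.0, 0.0]
```

View pics/w11.png

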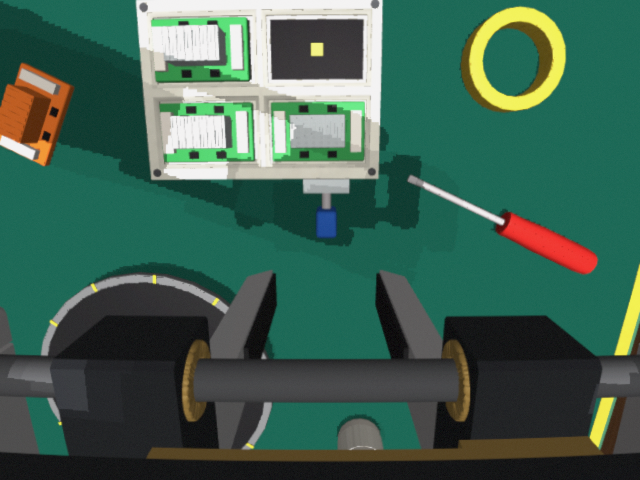

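All three modules are seated in pockets 0, 1 and 3 (px 209,52; 213,132; 318,131), and the knob is home at (327,222). I'll close the clamps.

Emit:
send_rows(
  deltas=[
    [[-0.009, -0.001, 0.12, 0, 0, 0], [-0.009, -0.001, 0.24, 0, 0, 0], [-0.009, -0.001, 0.34, 0, 0, 0], [-0.009, -0.001, 0.42, 0, 0, 0], [-0.009, -0.001, 0.5, 0, 0, 0], [-0.009, -0.001, 0.57, 0, 0, 0], [-0.009, -0.001, 0.62, 0, 0, 0], [-0.009, -0.001, 0.623, 0, 0, 0]],
  ],
)

```text
time: 45.13
position: [0.6207, -0.1058, 0.0117]
tcp_rot: [-179.5, -0.2, 94.3]
wrist_force: [-0.5, 0.1, -0.9]
finger_gap: 0.0471
finger_force: 0.0
```

Emit:
send_rows(
  deltas=[
    [[0, 0, 0, 0, 0, 0], [0, 0, 0, 0, 0, 0], [0, 0, 0, 0, 0, 0], [0, 0, 0, 0, 0, 0], [0, 0, 0, 0, 0, 0], [0, 0, 0, 0, 0, 0], [0, 0, 0, 0, 0, 0], [0, 0, 0, 0, 0, 0]],
  ],
  claw=0,
  squeeze=45,
)

```text
time: 45.8
position: [0.6237, -0.107, 0.0184]
tcp_rot: [-180.0, 0.1, 94.4]
wrist_force: [-4.3, -1.4, 6.6]
finger_gap: 0.0176
finger_force: 45.0
```

Emit:
send_rows(
  deltas=[
    [[0, 0, 0, 0, 0, 0], [0, 0, 0, 0, 0, 0], [0, 0, 0, 0, 0, 0], [0, 0, 0, 0, 0, 0], [-0.015, 0, 0, 0, 0, 0], [-0.03, 0, 0, 0, 0, 0], [-0.045, 0, 0, 0, 0, 0], [-0.06, 0, 0, 0, 0, 0]],
  ],
)

```text
time: 46.47
position: [0.6249, -0.1223, 0.0184]
tcp_rot: [-180.0, -0.2, 94.5]
wrist_force: [-4.3, 6.7, 6.6]
finger_gap: 0.0178
finger_force: 45.0
```

Emit:
send_rows(
  deltas=[
    [[-0.015, 0, 0, 0, 0, 0], [-0.03, 0, 0, 0, 0, 0], [-0.04, 0, 0, 0, 0, 0], [-0.046, 0, 0, 0, 0, 0], [-0.052, 0, 0, 0, 0, 0], [-0.058, 0, 0, 0, 0, 0], [-0.06, 0, 0, 0, 0, 0], [-0.06, 0, 0, 0, 0, 0]],
  ],
)

```text
time: 47.13
position: [0.6261, -0.1371, 0.0184]
tcp_rot: [-179.9, -0.5, 94.5]
wrist_force: [-5.5, 11.6, 8.4]
finger_gap: 0.0177
finger_force: 45.0
```

```bash
python3 - <<'E'
from h import *
st()
E
```

```text
{'time': 47.1333, 'position': [0.6261, -0.1371, 0.0184], 'tcp_rot': [-179.9481, -0.524, 94.5127], 'wrist_force': [-5.4684, 11.5914, 8.4068], 'finger_gap': 0.0177, 'finger_force': 45.0025, 'joint_positions': [-17.6753, 22.2945, 79.2935, 0.4749, 78.6584, -22.2826]}
```

Emit:
send_rows(
  deltas=[
    [[-0.003, 0, 0, 0, 0, 0], [-0.006, 0, 0, 0, 0, 0], [-0.008, 0, 0, 0, 0, 0], [-0.008, 0, 0, 0, 0, 0], [-0.008, 0, 0, 0, 0, 0], [-0.008, 0, 0, 0, 0, 0], [-0.008, 0, 0, 0, 0, 0], [-0.008, 0, 0, 0, 0, 0]],
  ],
)

```text
time: 47.8
position: [0.6261, -0.1373, 0.0184]
tcp_rot: [-179.9, -0.7, 94.6]
wrist_force: [-6.5, 16.8, 10.6]
finger_gap: 0.0177
finger_force: 45.0
```

Emit:
send_rows(
  deltas=[
    [[0, 0, 0, 0, 0, 0], [0, 0, 0, 0, 0, 0], [0, 0, 0, 0, 0, 0], [0, 0, 0, 0, 0, 0], [0, 0, 0, 0, 0, 0], [0, 0, 0, 0, 0, 0], [0, 0, 0, 0, 0, 0], [0, 0, 0, 0, 0, 0]],
  ],
)

```text
time: 48.47
position: [0.6261, -0.1372, 0.0184]
tcp_rot: [-179.9, -0.7, 94.6]
wrist_force: [-5.7, 16.0, 10.0]
finger_gap: 0.0178
finger_force: 45.0
```

Emit:
send_rows(
  deltas=[
    [[0, 0, 0, 0, 0, 0], [0, 0, 0, 0, 0, 0], [0, 0, 0, 0, 0, 0], [0, 0, 0, 0, 0, 0], [0, 0, 0, 0, 0, 0], [0, 0, 0, 0, 0, 0], [0, 0, 0, 0, 0, 0], [0, 0, 0, 0, 0, 0]],
  ],
  claw=0.5,
)

```text
time: 49.13
position: [0.627, -0.1452, 0.0167]
tcp_rot: [-180.0, 0.0, 94.4]
wrist_force: [-0.1, 0.1, -0.9]
finger_gap: 0.0472
finger_force: 0.0
```

Emit:
send_rows(
  deltas=[
    [[0, 0, -0.05, 0, 0, 0], [0, 0, -0.12, 0, 0, 0], [0, 0, -0.25, 0, 0, 0], [0, 0, -0.38, 0, 0, 0], [0, 0, -0.5, 0, 0, 0], [0, 0, -0.6, 0, 0, 0], [0, 0, -0.6, 0, 0, 0], [0, 0, -0.6, 0, 0, 0]],
  ],
)

```text
time: 49.8
position: [0.6283, -0.1454, 0.2]
tcp_rot: [179.7, 0.1, 94.4]
wrist_force: [0.1, -0.0, -1.3]
finger_gap: 0.0469
finger_force: 0.0
```

```bash
python3 - <<'E'
from h import *
st(); g=wrist(); mods(g,(.026,))
for c,a,b in blobs(masks(g["img"])["blue"],60): print("blue",rect(g,b,.043))
t=get_image("side"); w=get_image("top"); mods(w,(.012,.026))
cv2.imwrite("pics/f.png",np.hstack([cv2.resize(g["img"],(400,300)),cv2.resize(t["img"][180:420,120:440],(400,300))]))
E
```

```text
{'time': 49.8, 'position': [0.6283, -0.1454, 0.2], 'tcp_rot': [179.6692, 0.1424, 94.4206], 'wrist_force': [0.1139, -0.0403, -1.2506], 'finger_gap': 0.0469, 'finger_force': 0.0, 'joint_positions': [-18.0651, 17.0042, 65.1256, -0.0051, 97.5101, -22.4869]}
mod px [196.  17.] z 0.026 [0.509  0.0152] [79.1 19.2] 4.4
mod px [207.  83.] z 0.026 [ 0.515  -0.0366] [79.1 49.4] 4.2
mod px [315.  81.] z 0.026 [ 0.6098 -0.0288] [78.7 49.2] 5.0
mod px [632. 322.] z 0.026 [ 0.9418 -0.2301] [64.3  5.2] 89.1
blue (array([ 0.62321991, -0.10571713]), (22.2308292388916, 16.66237449645996), -85.66350555419922)
mod px [291. 197.] z 0.012 [ 0.6098 -0.0221] [75.  29.3] 5.0
mod px [291. 197.] z 0.026 [ 0.6077 -0.0226] [74.1 28.9] 5.0
mod px [273. 241.] z 0.012 [0.5078 0.0291] [75.1 47. ] 4.5
mod px [273. 241.] z 0.026 [0.5069 0.028 ] [74.3 46.4] 4.5
mod px [145. 269.] z 0.012 [0.4445 0.3251] [74.  46.7] -89.0
mod px [145. 269.] z 0.026 [0.4443 0.3206] [73.2 46.2] -89.0
```

View pics/f.png

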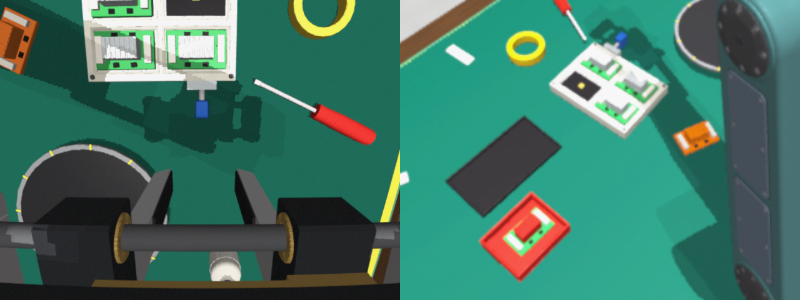

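Three good modules are seated, the reject lies flat in the bin, the knob is back home and the arm is clear. Handing in.

```bash
python3 -c "
from station import hand_in
print(hand_in())"
```

```text
the job is handed in; nothing more can be done
None
```

The job is handed in, with no verdict returned: the knob was pulled to its stop before and after loading, the three good modules present are seated in pockets 0, 1 and 3, the reject lies flat in the bin, and the arm is clear.

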